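# Nest a tipped-over fume-hose cone loosely in its twin

### The job

One of the fume extractor's black hose cones has tipped over and lies on the bench. Stand it up on the bench on its narrow end and let go, then take it again by its wide rim from above and lower it gently, narrow end first, into the cone of the same size that stands in the metal tray. Let it sit there loosely under its own weight, without pressing or dropping it in, because these cones wedge and jam; leave the tray's other two cones and everything else on the bench where they are.

Things in the scene. Friction and masses are not known exactly. Their poses are not given: they have to be found in the camera images.
- cone: the tipped-over cone: a plain tapered sleeve of black plastic, open at both ends, 75 mm long, outer diameter 62 mm at the wide and 43.6 mm at the narrow end, wall 3 mm, sides 7 degrees to the axis, about 40 g, friction about 0.6. Origin: centre of its narrow end; z axis along the cone, narrow to wide end. It starts lying on its side on clear bare bench
- cone_rim (a point): centre of the tipped cone's wide end, 75 mm along its z from its origin. As it lies, the narrow end's centre is 22 mm and this 31 mm above the bench, the axis pointing to the robot's left (+y), up to 1.2 rad either way
- twin: its twin: the same cone (75 mm long, 62 and 43.6 mm, wall 3 mm, about 40 g), loose, standing mouth up on its narrow end on the tray's floor; same axes and origin. With the other resting in it loosely, that one's origin is 24 to 25.5 mm above this one's and its rim as far above this rim. It first touches all round there; pushed on, it wedges within 1 to 2 mm
- twin_rim (a point): centre of the twin's wide end (its mouth, 56 mm inside diameter), 75 mm above its origin, 78 mm above the bench. A cone let go squarely a few millimetres above its resting height slides down to it by itself
- big_cone: a larger cone of the same kind, 92 mm long, 78 mm at the wide and 55.4 mm at the narrow end, standing mouth up in the tray; origin at the centre of its narrow end; leave it
- small_cone: a smaller cone of the same kind, 58 mm long, 48 mm at the wide and 33.8 mm at the narrow end, standing mouth up in the tray; origin at the centre of its narrow end; leave it
- tray: a shallow aluminium tray fixed to the bench, 130 mm (its x) by 330 mm (its y), walls 14 mm high, floor 3 mm thick; origin under its centre. The three standing cones are in a row along its y, about 100 mm apart, in any order.
- circuit_board: a bare computer board lying on the bench, 150 x 170 mm, 28 mm high at its tallest part, origin under its centre; leave it
- multimeter: a dark hand-held multimeter lying on its back, 185 x 88 mm, 45 mm high with its dial, origin under its centre; leave it
- solder_reel: a reel of solder standing on its flange, 60 mm in diameter, 38 mm high, origin under its centre; leave it
- screwdriver: a screwdriver lying on the bench, 170 mm long along its x, origin under its middle; leave it
- tip_cleaner: a round black pot of brass curls for cleaning soldering tips, 80 mm in diameter, 42 mm high, origin under its centre; leave it
- relay_module: a small relay module, 28 x 36 mm, 21 mm high, lying on the bench, origin under its centre; leave it
Mind the look-alikes: they are no part of the job. Leave any green look-alike of the cone alone. What is shaped like the twin but purple is not meant.

How it is judged (in metres and radians):
On the way:
1. the tipped cone stands mouth up on its narrow end on the bench, let go (angle between cone's own z axis and vertical below 0.1 rad and height (world z) of cone below 0.008 m and contact force between cone and the fingers below 0.05 N and linear speed of cone below 0.03 m/s), for 0.2 s.
At the end, for the whole second after the job is handed in: The cone rests mouth up in its twin, its origin 21 to 28 mm above the twin's along the twin's axis, within 5 mm sideways, the two axes within 0.1 rad; the twin still stands upright (within 0.1 rad) on the tray's floor within 30 mm of where it was; both at rest (z of cone in the frame of twin between 0.021 and 0.028 m and horizontal distance between cone and twin below 0.005 m and angle between the z axis of cone and the z axis of twin, either way round below 0.1 rad and angle between cone's own z axis and vertical below 0.12 rad and angle between twin's own z axis and vertical below 0.1 rad and height (world z) of twin below 0.008 m and distance of twin from where it was at the start of the episode below 0.03 m and linear speed of each of cone, twin below 0.02 m/s); the robot touches nothing.
It fails at once if the cone is pressed into its twin: the twin is pushed down on the tray with more than 15 N (contact force between twin and tray above 15 N).
It fails at once if the cone is let fall into its twin from high up (falling free over it faster than 0.6 m/s) (horizontal distance between cone and twin below 0.03 m and contact force between cone and the fingers below 0.05 N and linear speed of cone above 0.6 m/s).
It fails at once if the twin is knocked over (tilted more than 0.35 rad) (angle between twin's own z axis and vertical above 0.35 rad).
It fails at once if another thing on the bench or in the tray is shifted by more than 20 mm (distance of any of big_cone, small_cone, circuit_board, multimeter, solder_reel, screwdriver, tip_cleaner, relay_module from where it was at the start of the episode above 0.02 m).
It also fails if it takes over 54 s, if anything falls off the work surface, if the arm or the gripper's body presses on something with over 40 N, if the wrist force passes 120 N, or if a joint passes its speed limit or range.

### The arm

A 6-joint arm with a two-finger parallel gripper is mounted at the origin on the work surface. World frame = base frame: x ahead of the robot, y to its left, z up, the work surface at z = 0. Lengths are in mm, angles in rad, forces in N, time in s.
With the tool pointing down it reaches from about 350 to 775 mm from the base axis. Payload 7.3 kg.
Tool frame: the origin (TCP) lies between the finger pads; the fingertips stand 22 mm ahead of it and the grasp point (between the pads) lies 3 mm ahead of it; z points along the fingers, x is the direction in which the jaws open and shut, and the axes are right-handed (so a half turn about z gives the same grasp; the last joint's range is limited). The gripper opens to 92 mm and grips with 3 to 60 N. Pads are 19 mm wide; open, the fingers measure 130 mm over their backs; the gripper's body (75 mm by 190 mm) begins 47 mm behind the grasp point.
Start: joints at [-1.321, 0.342, 1.524, -0, 1.275, -0.146], TCP at [202.435, -484.423, 221.841] pointing down, gripper open.
Joint ranges: [-2.53, 2.53], [-0.77, 2.02], [0.04, 2.7], [-1, 4.14], [0.28, 2.66], [-3.11, 3.11]. Speed limits (rad/s): [2.57, 2.57, 3.14, 3.14, 3.14, 3.14].

### API

Orientations are given as [roll, pitch, yaw] about the fixed x, y, z axes, in that order (R = Rz(yaw) Ry(pitch) Rx(roll)).
In Python, from plant import * gives the robot as it stands. The module is installed in compiled form; this text tells all that it offers.
- The arm moves only by the shell command python3 -m handwheel 'ROWS' [OPENING]. ROWS is a JSON object of lists of equal length, an entry for each row: "translation": the shift along the world's x, y, z in units of 15 cm (1.0 is 15 cm), a list of three; "twist": the turn about the world's z in units of 90 degrees (1.0 is 90 degrees). In form: {"translation": [[tx, ty, tz], ...], "twist": [twist, ...]}. A call has exactly 8 rows; each row shifts and turns the pose as measured when the row begins; what a row does not reach is not made up. A row lasts 1/8 s, in which the tool goes at most 62.5 mm and 10.7 degrees, less where a joint would pass 70% of its speed; a pose out of reach is approached as far as the arm can. A call with a number of a shift or a turn outside -1 to 1 is refused whole. A call with a gripper value outside its range is refused whole. OPENING is the closure in counts, from 0 (fully open) to 255 (shut), set as the call begins (- or left out, the last holds). The fingers move at their own pace and stop on an object; the grip force is fixed at half the most. Time passes only in rows, so rows that do not move let the fingers close, or fill a call up. It gives the time, the measured TCP pose, the force and the opening at its end, in the units of the state.
- get_obs(): the state, without advancing time (a new reading comes with each control period).
- capture(name): name is "scene" or "top" or "wrist"; returns a dict with "img" (480x640x3 uint8, red, green, blue), "vertical_fov" (degrees; the focal length in pixels is half the picture's height over the tangent of half this angle, whatever the lens; pixels are square), "cx", "cy" (the principal point, pixels), "world_from_camera" (4x4, takes a point from camera to world coordinates). Camera axes: x right, y up, looking along -z (the intrinsics and any distortion apply to the point x, -y, -z); pixel columns grow to the right and rows downward; lengths in mm; the calibration is good to about 2 mm. The wrist camera is an equidistant fisheye: a pixel r from the principal point sees the ray r / f radians off the axis. A picture is of the moment at which its call begins. There is no depth.
- close_job(): hands the job in, once; it reports no verdict.
Trained networks look in the newest picture that a camera, given by its name, has taken for a name from the list of things; names that differ only in an ending like _2 or _b are one class to them, and where a whole thing is asked for, a point or a joint stands for the part that bears it (a point fixed in the world has none). Each returns a list of dicts, best first, with "score" (0 to 1); they miss things now and then, are a little off and sometimes report something else, mostly with a low value. They report only what shows in the picture. A call takes as long as a camera call. They do not tell look-alikes from the thing itself.
- search_frame(camera, label): "position" ([x, y, z] in mm, in the coordinates of the camera as it stood for that picture, good to about 4 mm: the middle of the surface that is visible of it).
- spot_point(camera, label): "position" ([x, y, z] in mm, in the coordinates of the camera as it stood for that picture, good to about 4 mm: a listed point, or the origin of a listed thing).
The state is a dict: "time": time; "joint_positions": joint angles; "dq": joint speeds; "tau": joint torques, N m; "tool_pos": TCP position; "tcp_rot": TCP orientation; "contact_force": force on the tool from outside, world axes, zero at the start; "moment": the same for the moment, N m; "grip_width": finger opening in mm.
Only numpy, scipy, OpenCV 4.12 (cv2) and the standard library are available. Lean on these libraries where they do the work, as an engineer would, in place of code of your own. Each camera call takes 0.05 s, during which the arm holds its last target.

## Working session

There is one attempt and no reset: what is moved stays moved. The work goes in short steps, Python scripts to look and compute and a shell command to move; the robot and the scene stay as the last step left them, time stands still between calls to the robot, and variables do not carry over. Pictures are saved under pics/ and viewed, and the job is handed in when it is done.

```bash
mkdir -p pics; ls; cat > h.py <<'E'
from plant import *
import numpy as np, cv2
def snap(cam,name):
    c=capture(cam); cv2.imwrite('pics/'+name+'.png',c['img'][:,:,::-1]); return c
def w(c,p):
    return (np.array(c['world_from_camera'])@np.append(p,1))[:3]
def proj(c,P):
    P=np.append(P,1); q=(np.linalg.inv(np.array(c['world_from_camera']))@P)[:3]
    f=240/np.tan(np.radians(c['vertical_fov']/2)); return (c['cx']+f*q[0]/-q[2], c['cy']-f*q[1]/-q[2])
def ray(c,u,v,z):
    f=240/np.tan(np.radians(c['vertical_fov']/2)); M=np.array(c['world_from_camera'])
    d=M[:3,:3]@np.array([(u-c['cx'])/f,-(v-c['cy'])/f,-1]); o=M[:3,3]
    return o+d*(z-o[2])/d[2]
E
python3 - <<'E'
from h import *
o=get_obs(); print(o['time'],o['tool_pos'],o['tcp_rot'],o['grip_width'])
for cam in ['top','scene']:
    c=snap(cam,cam+'0'); print(cam,{k:c[k] for k in c if k not in('img',)})
    for n in ['cone','twin','cone_rim','twin_rim','big_cone','small_cone','tray']:
        for f in (search_frame,spot_point):
            try:
                r=f(cam,n)
                print(n,f.__name__,[(round(d['score'],2),w(c,d['position']).round(0).tolist(),np.round(proj(c,w(c,d['position']))).tolist()) for d in r[:5]])
            except Exception as e: print(n,e)
print(get_obs()['time'])
E
```

```text
pics
0.0 [ 202.34277769 -483.9865428   221.13008384] [-3.14136361e+00  1.55828684e-03 -1.17499325e+00] 91.86156621993861
top {'vertical_fov': 56.72474636286586, 'cx': 323.47769175155116, 'cy': 241.84954420145607, 'world_from_camera': array([[-1.19346636e-02,  9.91843515e-01, -1.26901557e-01,
         4.26818230e+02],
       [-9.99926637e-01, -1.15754421e-02,  3.56781152e-03,
        -4.87566851e+01],
       [ 2.06976909e-03,  1.26934828e-01,  9.91908900e-01,
         1.00207658e+03],
       [ 0.00000000e+00,  0.00000000e+00,  0.00000000e+00,
         1.00000000e+00]])}
cone call [(0.95, [385.0, -240.0, 47.0], [413.0, 317.0]), (0.75, [386.0, -107.0, 50.0], [350.0, 318.0]), (0.68, [530.0, 219.0, 48.0], [198.0, 252.0]), (0.55, [544.0, -216.0, 46.0], [399.0, 243.0])]
cone call [(0.88, [353.0, -271.0, 20.0], [425.0, 332.0]), (0.73, [421.0, -91.0, 25.0], [342.0, 301.0])]
twin call [(0.71, [531.0, -19.0, 54.0], [308.0, 250.0]), (0.58, [530.0, 116.0, 59.0], [245.0, 251.0]), (0.29, [457.0, -452.0, 24.0], [506.0, 283.0])]
twin call [(0.89, [518.0, 105.0, 4.0], [254.0, 259.0]), (0.85, [520.0, -
[... 2378 characters left out ...]
ll [(0.9, [515.0, -25.0, 49.0], [342.0, 245.0]), (0.55, [512.0, 107.0, 53.0], [399.0, 281.0])]
twin_rim call [(0.98, [518.0, -21.0, 74.0], [343.0, 239.0]), (0.71, [519.0, 107.0, 77.0], [398.0, 276.0])]
big_cone call [(0.56, [503.0, 313.0, 62.0], [501.0, 342.0]), (0.53, [341.0, -358.0, 34.0], [278.0, 124.0])]
big_cone call [(0.62, [519.0, 312.0, 4.0], [487.0, 363.0]), (0.41, [569.0, -192.0, 31.0], [261.0, 222.0])]
small_cone call [(0.68, [520.0, 212.0, 39.0], [443.0, 321.0])]
small_cone call [(0.77, [527.0, 211.0, 2.0], [437.0, 333.0])]
tray call [(0.71, [543.0, 222.0, 2.0], [437.0, 342.0])]
tray call [(0.8, [521.0, 207.0, 1.0], [437.0, 330.0]), (0.7, [522.0, 310.0, 3.0], [485.0, 363.0])]
1.5
```

View pics/top0.png

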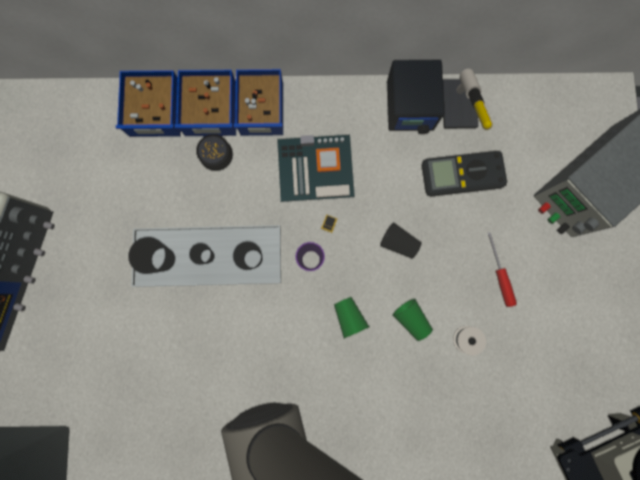

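View pics/scene0.png

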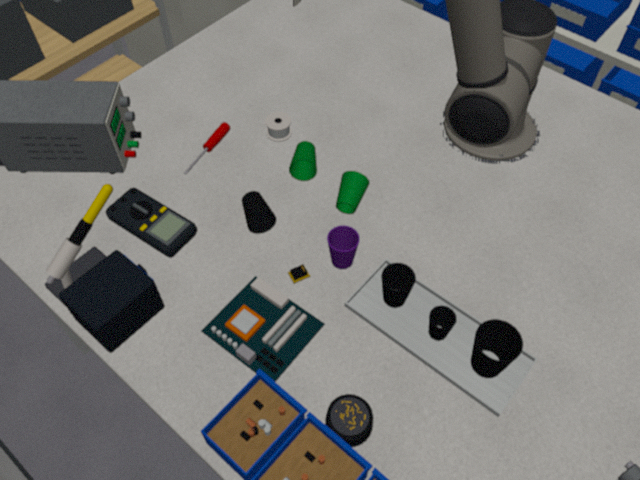

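```bash
python3 - <<'E'
import cv2
t=cv2.imread('pics/top0.png')[205:350,120:460]; 
s=cv2.imread('pics/scene0.png')[140:320,220:470]
cv2.imwrite('pics/crop_t.png',cv2.resize(t,None,fx=2.3,fy=2.3,interpolation=cv2.INTER_CUBIC))
cv2.imwrite('pics/crop_s.png',cv2.resize(s,None,fx=3,fy=3,interpolation=cv2.INTER_CUBIC))
E
python3 -m handwheel '{"translation": [[0.3,0.23,-0.04],[0.3,0.23,-0.04],[0.3,0.23,-0.04],[0.3,0.23,-0.04],[0.3,0.23,-0.04],[0.3,0.23,-0.04],[0.3,0.23,-0.04],[0.3,0.23,-0.04]], "twist": [0.05,0.05,0.05,0.05,0.05,0.05,0.05,0.05]}' 0
```

```text
time: 2.5
tool_pos: [570.0, -202.8, 173.5]
tcp_rot: [3.14, -0.006, -0.535]
contact_force: [1.3, -1.1, 0.3]
grip_width: 92.0
```

View pics/crop_t.png

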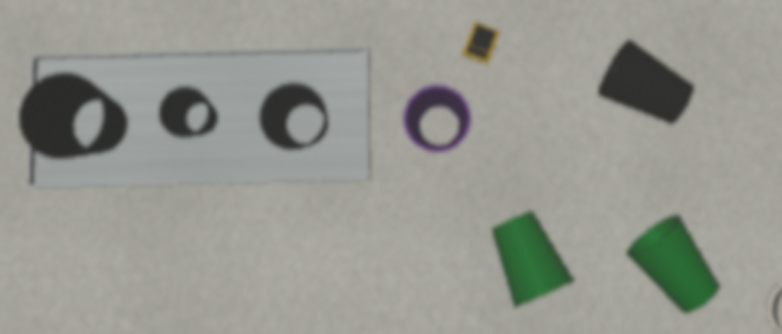

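View pics/crop_s.png

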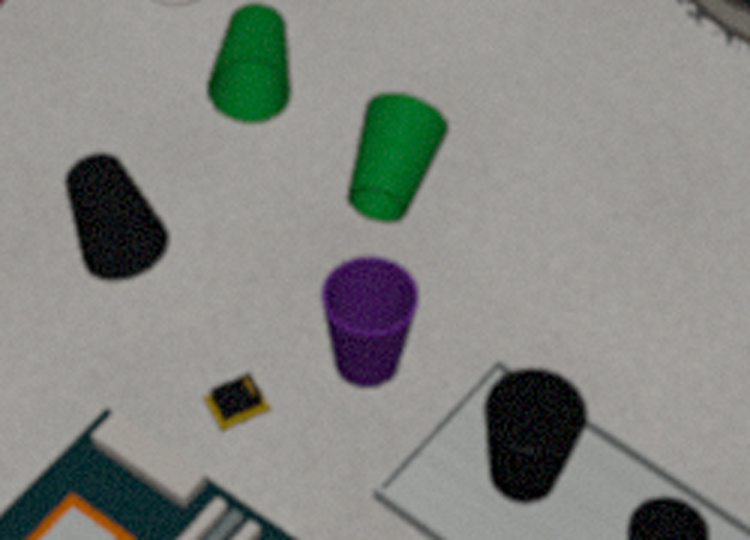

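```bash
cat >> h.py <<'E'
from scipy.optimize import minimize
T0={'vertical_fov':56.72474636286586,'cx':323.4777,'cy':241.8495,'world_from_camera':np.array([[-1.19346636e-02,9.91843515e-01,-1.26901557e-01,426.818230],[-9.99926637e-01,-1.15754421e-02,3.56781152e-03,-48.7566851],[2.06976909e-03,1.26934828e-01,9.91908900e-01,1002.07658],[0,0,0,1.]])}
S0={'vertical_fov':44.23240081033659,'cx':317.22786,'cy':241.096285,'world_from_camera':np.array([[-6.55844535e-01,-6.14622021e-01,4.38300944e-01,1039.65115],[7.54882718e-01,-5.30524667e-01,3.85610763e-01,373.290561],[-4.47540417e-03,5.83766519e-01,8.11909245e-01,975.331761],[0,0,0,1.]])}
def conepts(o,z,L=75,R=31,r=21.8):
    z=np.array(z)/np.linalg.norm(z); a=np.cross(z,[.3,.5,.77]); a/=np.linalg.norm(a); b=np.cross(z,a)
    t=np.linspace(0,2*np.pi,49)[:,None]
    c=np.cos(t)*a+np.sin(t)*b
    return np.vstack([o+r*c,o+L*z+R*c])
def maskfrom(img,box,thr=75):
    u0,v0,u1,v1=box; m=np.zeros(img.shape[:2],np.uint8)
    g=img.max(axis=2); m[v0:v1,u0:u1]=(g[v0:v1,u0:u1]<thr)
    n,l,st,_=cv2.connectedComponentsWithStats(m); k=1+np.argmax(st[1:,4]); m=(l==k).astype(np.uint8)
    cs,_=cv2.findContours(m,cv2.RETR_EXTERNAL,cv2.CHAIN_APPROX_NONE); return cv2.convexHull(np.vstack(cs))[:,0,:].astype(float)
def render(h,sc=8,box=None):
    u0,v0,u1,v1=box; m=np.zeros(((v1-v0)*sc,(u1-u0)*sc),np.uint8)
    cv2.fillConvexPoly(m,np.round((h-[u0-.5,v0-.5])*sc).astype(np.int32),1); return m
def fit(obs,model,x0):
    # obs: list of (cam, hull, box)
    ms=[render(h,8,b) for _,h,b in obs]
    def cost(x):
        c=0
        for (cam,_,b),m in zip(obs,ms):
            p=np.array([proj(cam,q) for q in model(x)]); hh=cv2.convexHull(p.astype(np.float32))[:,0,:]
            k=render(hh,8,b); c+=(k^m).sum()/m.sum()
        return c
    r=minimize(cost,x0,method='Nelder-Mead',options={'initial_simplex':np.vstack([x0]+[np.array(x0)+d for d in np.diag([6.]*2+[.15]*(len(x0)-2))]),'xatol':.05,'fatol':1e-4}); return r.x,r.fun
E
python3 - <<'E'
from h import *
ti=cv2.imread('pics/top0.png'); si=cv2.imread('pics/scene0.png')
def lying(x):
    y=x[2]; t=np.radians(7); z=np.array([np.cos(y)*np.cos(t),np.sin(y)*np.cos(t),np.sin(t)])
    return conepts(np.array([x[0],x[1],21.8*np.cos(t)]),z)
bt=(370,210,432,270); bs=(230,180,290,245)
ot=(T0,maskfrom(ti,bt),bt); os_=(S0,maskfrom(si,bs),bs)
for o in ([ot],[os_],[ot,os_]):
    x,f=fit(o,lying,[532,-257,1.04]); t=np.radians(7)
    print(x.round(2),f, 'rim',(x[:2]+75*np.cos(t)*np.array([np.cos(x[2]),np.sin(x[2])])).round(1))
up=lambda x: conepts(np.array([x[0],x[1],3.]),[0,0,1])
bt=(225,235,275,275); bs=(375,255,420,312)
ot=(T0,maskfrom(ti,bt),bt); os_=(S0,maskfrom(si,bs),bs)
for o in ([ot],[os_],[ot,os_]):
    x,f=fit(o,up,[520,106]); print('twin',x.round(2),f)
c=snap('wrist','wrist1')
print(c['vertical_fov'],c['cx'],c['cy'])
for n in ['cone','cone_rim']:
    print(n,[(round(d['score'],2),w(c,d['position']).round(1).tolist()) for d in spot_point('wrist',n)[:4]])
E
```

```text
[ 531.87 -257.8     1.05] 0.17568203679826447 rim [ 568.7 -193.1]
[ 529.98 -257.85    1.05] 0.11501830288373942 rim [ 567.2 -193.4]
[ 530.21 -257.03    1.03] 0.2907370170421004 rim [ 568.6 -193.2]
twin [519.07 105.16] 0.40255303289126315
twin [517.81 107.8 ] 0.09007073398719255
twin [518.56 107.5 ] 0.49737940529399605
65.70646984690485 318.26603381454225 244.36249623398166
cone [(0.96, [426.0, -98.1, 22.0]), (0.58, [538.5, -262.1, 20.0])]
cone_rim [(0.91, [570.0, -192.2, 30.7]), (0.59, [356.4, -121.9, 31.3])]
```

View pics/wrist1.png

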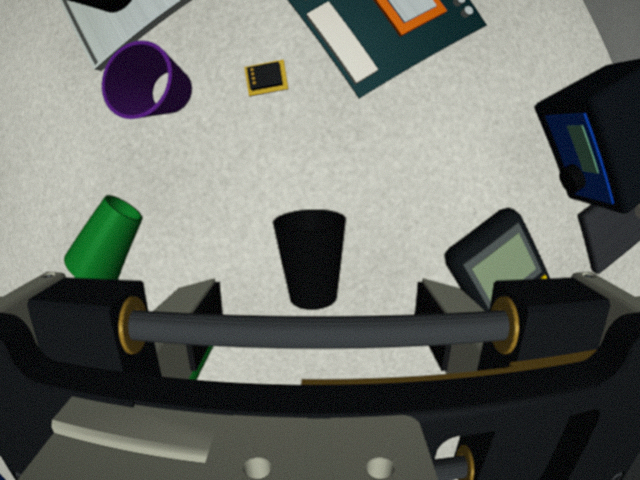

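```bash
python3 -m handwheel '{"translation": [[-0.01,0.01,-0.15],[-0.01,0.01,-0.15],[-0.01,0.01,-0.15],[0,0,-0.15],[0,0,-0.15],[0,0,-0.1],[0,0,-0.06],[0,0,-0.02]], "twist": [0,0,0,0,0,0,0,0]}' 0
```

```text
time: 3.65
tool_pos: [561.2, -204.2, 31.7]
tcp_rot: [3.138, -0.008, -0.544]
contact_force: [0.4, 0.3, 0.5]
grip_width: 92.0
```

```bash
python3 -m handwheel '{"translation": [[0.02,0.02,0.01],[0.01,0.02,0.005],[0,0,0],[0,0,0],[0,0,0],[0,0,0],[0,0,0],[0,0,0]], "twist": [0.008,0,0,0,0,0,0,0]}' 80
python3 - <<'E'
from h import *
o=get_obs();print(o['tool_pos'],o['tcp_rot'],o['grip_width'],o['contact_force'])
snap('wrist','wrist2');snap('scene','scene2')
im=cv2.imread('pics/scene2.png')[130:300,170:400];cv2.imwrite('pics/scene2c.png',cv2.resize(im,None,fx=3,fy=3))
E
```

```text
time: 4.65
tool_pos: [567.2, -198.2, 36.2]
tcp_rot: [3.138, -0.011, -0.53]
contact_force: [0.2, 0.1, -1.0]
grip_width: 63.1
[ 567.22696186 -198.17267223   36.21146665] [ 3.13835039 -0.01129009 -0.530094  ] 63.06682385115695 [ 0.21322242  0.11519919 -1.0465831 ]
```

View pics/wrist2.png

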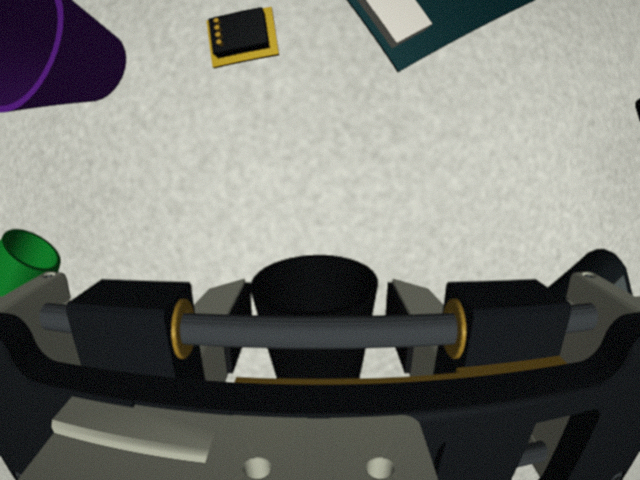

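View pics/scene2c.png

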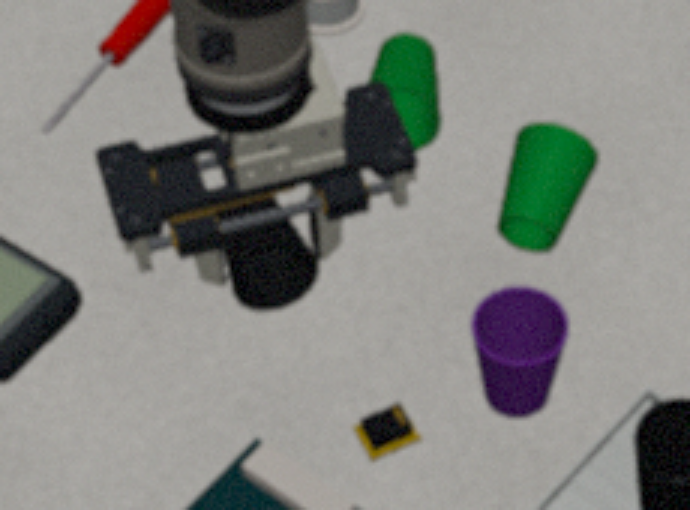

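```bash
cat >> h.py <<'E'
def fproj(c,P):
    q=(np.linalg.inv(np.array(c['world_from_camera']))@np.append(P,1))[:3]
    f=240/np.tan(np.radians(c['vertical_fov']/2)); x,y,z=q[0],-q[1],-q[2]
    h=np.hypot(x,y); th=np.arctan2(h,z); return np.array([c['cx']+f*th*x/h,c['cy']+f*th*y/h])
def overlay(cam,c,name,polys):
    im=cv2.resize(c['img'][:,:,::-1].copy(),None,fx=1,fy=1)
    P=fproj if cam=='wrist' else proj
    for pts,col in polys:
        p=np.round([P(c,q) for q in pts]).astype(np.int32); cv2.polylines(im,[p],False,col,1)
    cv2.imwrite('pics/'+name+'.png',im)
def circ(o,z,r):
    p=conepts(np.array(o,float),z,75,r,r); return p[:49]
E
python3 - <<'E'
from h import *
c=capture('wrist'); 
y=1.04;t=np.radians(7);z=np.array([np.cos(y)*np.cos(t),np.sin(y)*np.cos(t),np.sin(t)])
rim=np.array([568.5,-193.2,30.8])
o=get_obs();R=cv2.Rodrigues(np.zeros(3))[0]
yaw=o['tcp_rot'][2]; jx=np.array([np.cos(yaw),np.sin(yaw),0]); ay=np.array([-jx[1],jx[0],0]); g=o['tool_pos']-[0,0,3]
hw=o['grip_width']/2
polys=[(circ(rim,z,31),(0,255,255)),(circ(rim-75*z,z,21.8),(0,255,0))]
for s in(-1,1):
    b=g+s*hw*jx; polys.append(([b+9.5*ay+[0,0,-19],b-9.5*ay+[0,0,-19],b-9.5*ay+[0,0,15],b+9.5*ay+[0,0,15],b+9.5*ay+[0,0,-19]],(0,0,255)))
overlay('wrist',c,'ov2',polys)
for n in ['cone','cone_rim']:
    print(n,[(round(d['score'],2),w(c,d['position']).round(1).tolist()) for d in spot_point('wrist',n)[:4]])
E
```

```text
cone [(0.98, [426.6, -95.7, 21.6]), (0.95, [536.3, -259.6, 17.9])]
cone_rim [(0.64, [571.6, -194.1, 30.8])]
```

View pics/ov2.png

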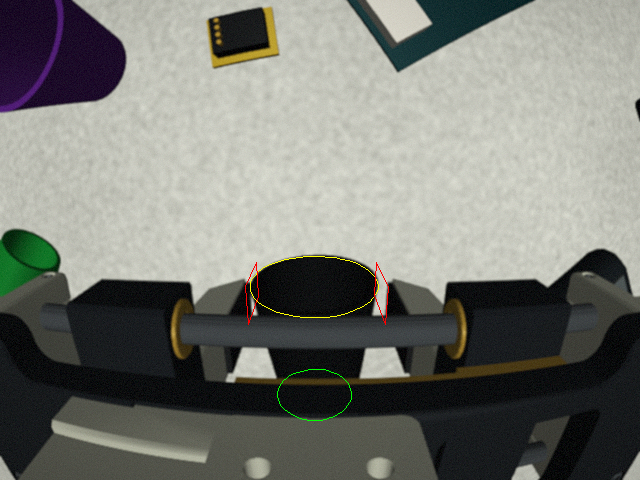

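```bash
python3 - <<'E'
from h import *
im=cv2.imread('pics/wrist2.png')[235:400,170:470]
im=np.clip(im.astype(float)*2.2,0,255).astype(np.uint8)
cv2.imwrite('pics/z2.png',cv2.resize(im,None,fx=2.6,fy=2.6,interpolation=cv2.INTER_CUBIC))
E
```

```text
(no output)
```

View pics/z2.png

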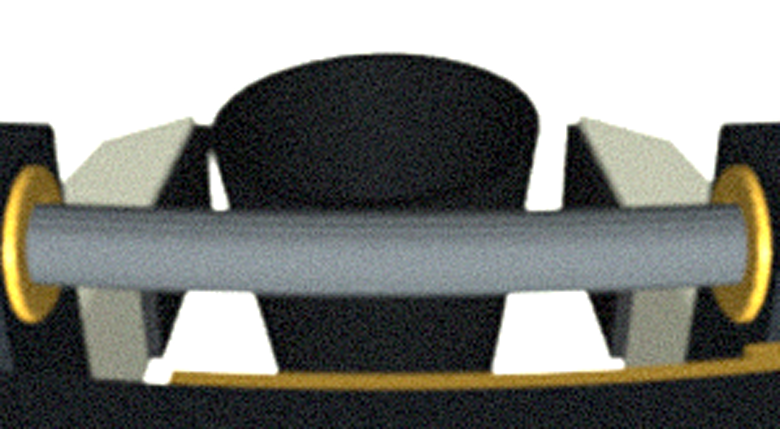

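```bash
python3 - <<'E'
from h import *
c=capture('wrist');o=get_obs()
yaw=o['tcp_rot'][2]; jx=np.array([np.cos(yaw),np.sin(yaw),0]); ay=np.array([-jx[1],jx[0],0]); g=o['tool_pos']-[0,0,3]
M=np.array(c['world_from_camera']); print('cam rel',(M[:3,3]-g)@jx,(M[:3,3]-g)@ay,M[2,3]-g[2], M[:3,:3]@[0,0,-1]@ay)
for s in(-1,1):
  for dz in(-19,0):
    print(s,dz,[(a,fproj(c,g+s*31.5*jx+a*ay+[0,0,dz]).round(0).tolist()) for a in(-9.5,-5,0,5,9.5)])
print(get_obs()['time'])
E
```

```text
cam rel -1.0338489519712237 69.82285237281218 165.84202201786937 -0.2638743828459935
-1 -19 [(-9.5, [258.0, 296.0]), (-5, [258.0, 288.0]), (0, [258.0, 279.0]), (5, [257.0, 270.0]), (9.5, [257.0, 262.0])]
-1 0 [(-9.5, [253.0, 311.0]), (-5, [253.0, 302.0]), (0, [252.0, 293.0]), (5, [251.0, 283.0]), (9.5, [251.0, 275.0])]
1 -19 [(-9.5, [374.0, 295.0]), (-5, [375.0, 288.0]), (0, [375.0, 279.0]), (5, [376.0, 270.0]), (9.5, [376.0, 262.0])]
1 0 [(-9.5, [380.0, 310.0]), (-5, [381.0, 302.0]), (0, [381.0, 293.0]), (5, [382.0, 283.0]), (9.5, [382.0, 274.0])]
4.95
```

```bash
python3 - <<'E'
from h import *
c=S0;o=get_obs()
yaw=o['tcp_rot'][2]; jx=np.array([np.cos(yaw),np.sin(yaw),0]); ay=np.array([-jx[1],jx[0],0]); g=o['tool_pos']-[0,0,3]
im=cv2.imread('pics/scene2.png')[150:260,200:330]; im=np.clip(im.astype(float)*1.6,0,255).astype(np.uint8); k=6;im=cv2.resize(im,None,fx=k,fy=k,interpolation=cv2.INTER_CUBIC)
for s in(-1,1):
    b=g+s*31.5*jx
    p=np.array([proj(c,q) for q in [b+9.5*ay+[0,0,-19],b-9.5*ay+[0,0,-19],b-9.5*ay+[0,0,19],b+9.5*ay+[0,0,19]]])
    cv2.polylines(im,[((p-[200,150]+.5)*k).astype(np.int32)],True,(0,0,255),1)
y=1.04;t=np.radians(7);z=np.array([np.cos(y)*np.cos(t),np.sin(y)*np.cos(t),np.sin(t)])
p=np.array([proj(c,q) for q in circ([568.5,-193.2,30.8],z,31)])
cv2.polylines(im,[((p-[200,150]+.5)*k).astype(np.int32)],True,(0,255,255),1)
cv2.imwrite('pics/ov3.png',im)
E
```

```text
(no output)
```

View pics/ov3.png

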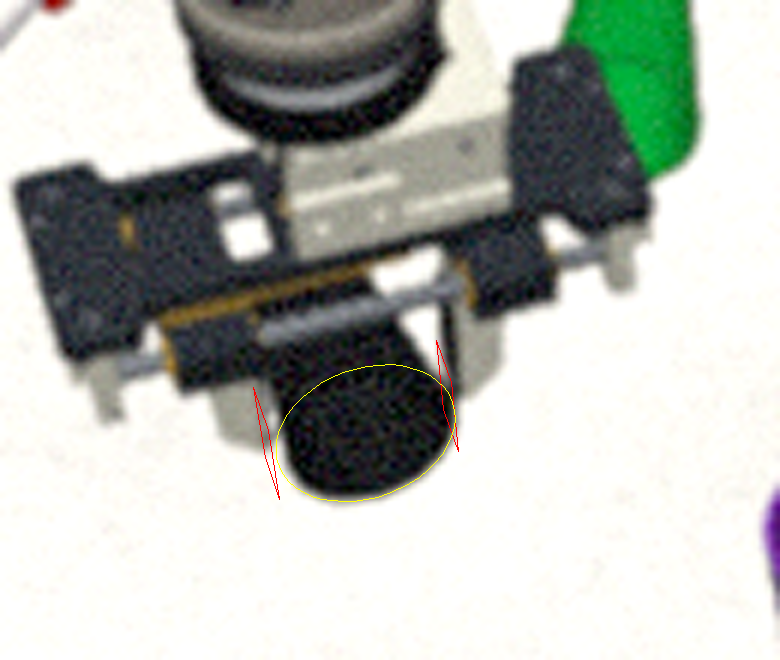

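```bash
python3 -m handwheel '{"translation": [[0,0,-0.02],[0,0,-0.02],[0,0,-0.02],[0,0,-0.015],[0,0,0],[0,0,0],[0,0,0],[0,0,0]], "twist": [0,0,0,0,0,0,0,0]}' 80
python3 - <<'E'
from h import *
o=get_obs();print(o['tool_pos'],o['grip_width'],o['contact_force'])
c=snap('wrist','wrist4');c=snap('scene','scene4')
im=cv2.imread('pics/wrist4.png')[235:400,170:470]
im=np.clip(im.astype(float)*2.2,0,255).astype(np.uint8)
im=cv2.resize(im,None,fx=2.4,fy=2.4,interpolation=cv2.INTER_CUBIC)
cv2.imwrite('pics/z4.png',im)
im=cv2.imread('pics/scene4.png')[170:260,200:300]
im=np.clip(im.astype(float)*2.2,0,255).astype(np.uint8)
cv2.imwrite('pics/z4s.png',cv2.resize(im,None,fx=6,fy=6,interpolation=cv2.INTER_CUBIC))
E
```

```text
time: 5.95
tool_pos: [567.2, -198.1, 24.0]
tcp_rot: [3.138, -0.011, -0.53]
contact_force: [-0.3, 0.2, -0.7]
grip_width: 62.9
[ 567.16959877 -198.07973341   24.03285594] 62.90860573872967 [-0.27363642  0.22293167 -0.71979964]
```

View pics/z4.png

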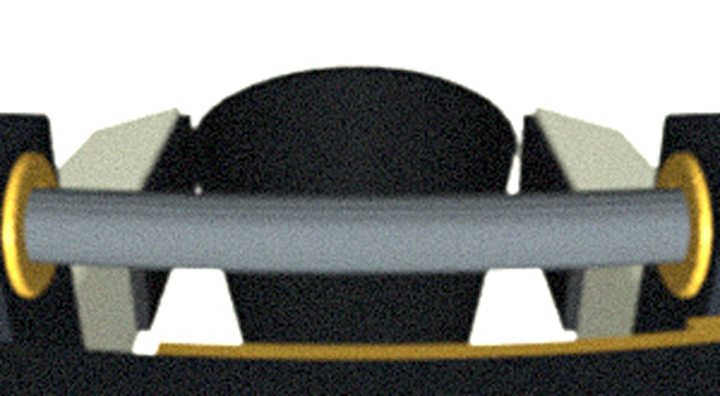

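View pics/z4s.png

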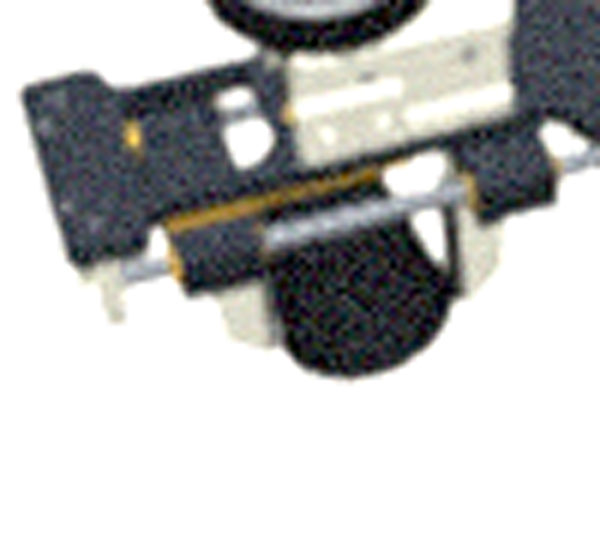

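```bash
python3 -m handwheel '{"translation": [[0,0,0],[0,0,0],[0,0,0],[0,0,0],[0,0,0],[0,0,0],[0,0,0],[0,0,0]], "twist": [0,0,0,0,0,0,0,0]}' 86
python3 - <<'E'
from h import *
o=get_obs();print(o['tool_pos'],o['grip_width'],o['contact_force'])
c=snap('wrist','wrist5')
im=cv2.imread('pics/wrist5.png')[235:400,170:470]
im=np.clip(im.astype(float)*2.2,0,255).astype(np.uint8)
im=cv2.resize(im,None,fx=2.4,fy=2.4,interpolation=cv2.INTER_CUBIC)
cv2.imwrite('pics/z5.png',im)
E
```

```text
time: 7.05
tool_pos: [567.1, -198.1, 24.0]
tcp_rot: [3.138, -0.011, -0.53]
contact_force: [0.3, 0.0, -1.2]
grip_width: 61.2
[ 567.12918452 -198.05782548   24.03511145] 61.24750036232723 [ 0.30421845  0.04637802 -1.15302274]
```

View pics/z5.png

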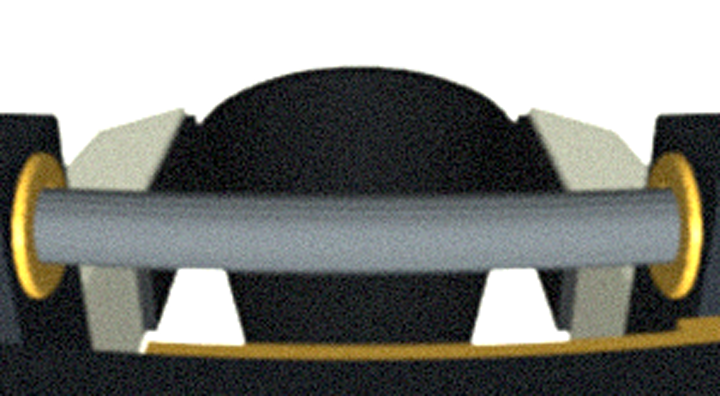

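```bash
python3 -m handwheel '{"translation": [[-0.004,-0.007,0.02],[-0.005,-0.009,0.02],[-0.006,-0.01,0.02],[-0.007,-0.011,0.02],[-0.008,-0.013,0.02],[0,0,0],[0,0,0],[0,0,0]], "twist": [0,0,0,0,0,0,0,0]}' 86
cat > look.py <<'E'
import sys
from h import *
n=sys.argv[1]; o=get_obs();print(o['tool_pos'].round(1),o['tcp_rot'].round(3),round(o['grip_width'],2),o['contact_force'].round(1))
b=[int(x) for x in sys.argv[2].split(',')] if len(sys.argv)>2 else [200,140,300,260]
c=snap('wrist',n+'w'); im=cv2.imread(f'pics/{n}w.png')[190:400,170:470]
im=np.clip(im.astype(float)*2.2,0,255).astype(np.uint8)
a=cv2.resize(im,(600,420),interpolation=cv2.INTER_CUBIC)
c=snap('scene',n+'s'); im=cv2.imread(f'pics/{n}s.png')[b[1]:b[3],b[0]:b[2]]; im=np.clip(im.astype(float)*2.2,0,255).astype(np.uint8)
k=420/im.shape[0]; s=cv2.resize(im,None,fx=k,fy=k,interpolation=cv2.INTER_CUBIC)
m=np.hstack([a,s]); 
f=min(1,800/m.shape[1]); m=cv2.resize(m,None,fx=f,fy=f); cv2.imwrite(f'pics/{n}.png',m); print(m.shape, get_obs()['time'])
E
python3 look.py l6
```

```text
time: 8.1
tool_pos: [562.2, -206.2, 40.2]
tcp_rot: [3.138, -0.011, -0.53]
contact_force: [-0.2, -0.2, -0.8]
grip_width: 60.9
[ 562.2 -206.2   40.2] [ 3.138 -0.011 -0.53 ] 60.88 [-0.2 -0.2 -0.8]
(354, 800, 3) 8.2
```

View pics/l6.png

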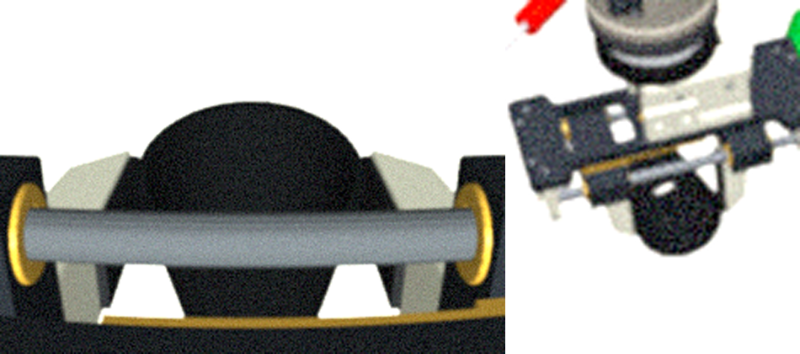

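```bash
python3 - <<'E'
from h import *
im=cv2.imread('pics/l6s.png')[170:250,200:300]; im=np.clip(im.astype(float)*3,0,255).astype(np.uint8)
cv2.imwrite('pics/l6sz.png',cv2.resize(im,None,fx=7,fy=7,interpolation=cv2.INTER_CUBIC))
im=cv2.imread('pics/l6w.png')[190:400,170:470]; im=np.clip(im.astype(float)*5,0,255).astype(np.uint8)
cv2.imwrite('pics/l6wz.png',cv2.resize(im,None,fx=2.5,fy=2.5,interpolation=cv2.INTER_CUBIC))
E
```

View pics/l6sz.png

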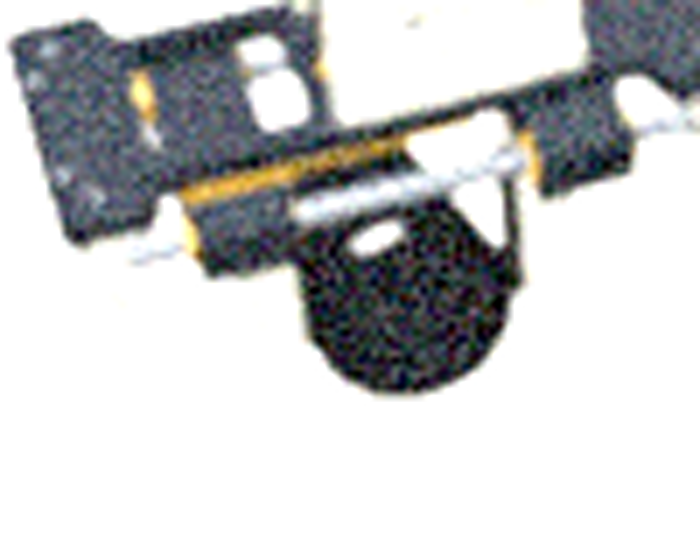

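View pics/l6wz.png

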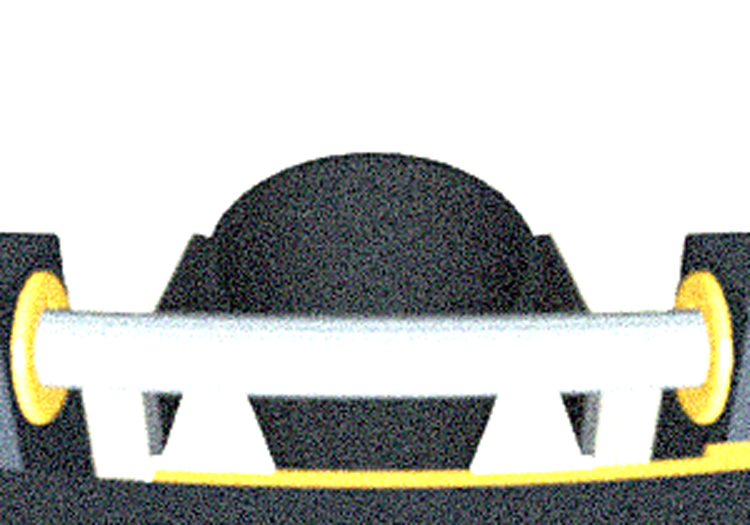

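```bash
python3 -m handwheel '{"translation": [[-0.006,-0.011,0.016],[-0.007,-0.011,0.016],[-0.007,-0.012,0.015],[-0.007,-0.012,0.014],[-0.008,-0.013,0.014],[-0.008,-0.013,0.013],[-0.008,-0.014,0.013],[-0.008,-0.014,0.012]], "twist": [0,0,0,0,0,0,0,0]}' 86
python3 look.py l7
```

```text
time: 9.2
tool_pos: [552.8, -222.2, 58.3]
tcp_rot: [3.138, -0.011, -0.53]
contact_force: [-0.1, -0.3, -1.2]
grip_width: 61.1
[ 552.8 -222.2   58.3] [ 3.138 -0.011 -0.53 ] 61.15 [-0.1 -0.3 -1.2]
(354, 800, 3) 9.3
```

View pics/l7.png

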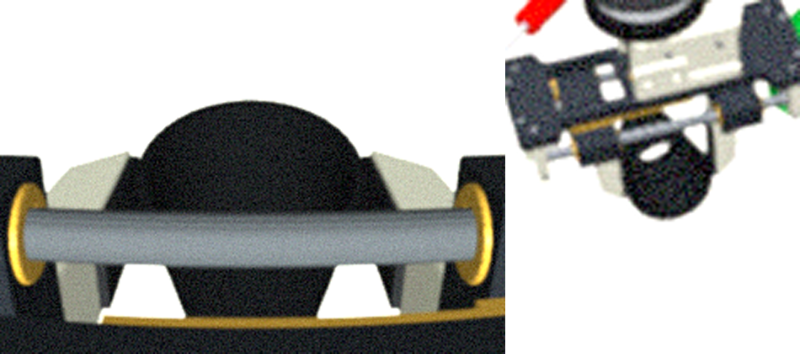

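```bash
cat > ov.py <<'E'
import sys
from h import *
n=sys.argv[1]; els=[float(a) for a in sys.argv[2].split(',')]; off=np.array([float(a) for a in sys.argv[3].split(',')]) # off: along-axis-horizontal, z rel TCP
ii=[int(a) for a in sys.argv[4].split(',')] if len(sys.argv)>4 else [200,140,300,260]
o=get_obs(); yaw=o['tcp_rot'][2]; jx=np.array([np.cos(yaw),np.sin(yaw),0]); ay=np.array([-jx[1],jx[0],0])
G=o['tool_pos']+off[0]*ay+off[1]*np.array([0,0,1])
outs=[]
cw=capture('wrist'); cs=capture('scene')
for cam,c,box,k in(('w',cw,[170,190,470,400],2),('s',cs,ii,0)):
    im=c['img'][:,:,::-1][box[1]:box[3],box[0]:box[2]]; k=k or 420/im.shape[0]
    im=cv2.resize(np.clip(im.astype(float)*2.2,0,255).astype(np.uint8),None,fx=k,fy=k,interpolation=cv2.INTER_CUBIC)
    for e,col in zip(els,[(0,0,255),(0,255,0),(255,128,0)]):
        e=np.radians(e); z=ay*np.cos(e)+np.array([0,0,np.sin(e)]); P=fproj if cam=='w' else proj
        for cc,r in((G,31),(G-75*z,21.8),(G-75*z,18.8)):
            p=np.array([P(c,q) for q in circ(cc,z,r)]); cv2.polylines(im,[((p-box[:2]+.5)*k).astype(np.int32)],True,col,1)
    outs.append(im)
cv2.imwrite(f'pics/{n}.png',cv2.resize(np.hstack(outs),None,fx=.8,fy=.8)); print(G,o['time'])
E
python3 ov.py o7 20,32,45 5,7
```

```text
[ 555.38020946 -218.09076339   65.41360496] 9.3
```

View pics/o7.png

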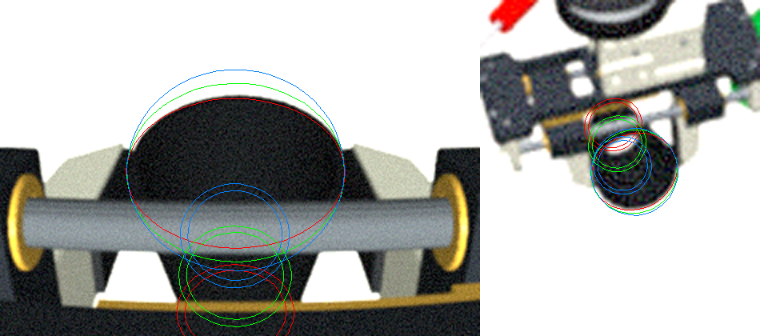

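```bash
python3 -m handwheel '{"translation": [[0,0,-0.04],[0,0,-0.035],[0,0,0],[0,0,0],[0,0,0],[0,0,0],[0,0,0],[0,0,0]], "twist": [0,0,0,0,0,0,0,0]}' 85
python3 ov.py o8 20,32,45 5,7
```

```text
time: 10.4
tool_pos: [552.8, -221.8, 45.9]
tcp_rot: [3.138, -0.01, -0.53]
contact_force: [1.1, -0.3, 0.6]
grip_width: 61.1
[ 555.33106611 -217.46531893   52.88279374] 10.4
```

View pics/o8.png

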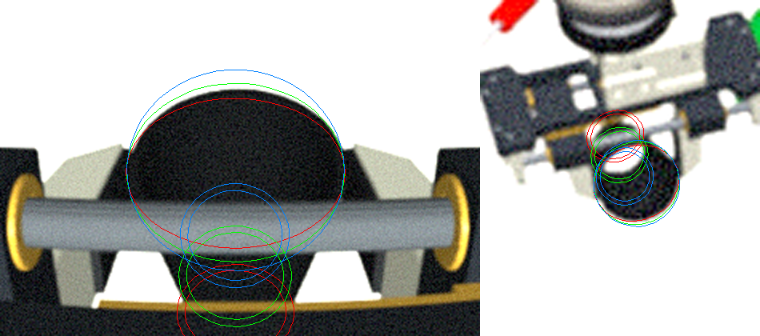

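```bash
python3 -m handwheel '{"translation": [[-0.005,-0.009,0.013],[-0.005,-0.009,0.013],[-0.006,-0.01,0.012],[-0.006,-0.01,0.012],[-0.006,-0.011,0.01],[-0.006,-0.011,0.01],[0,0,0],[0,0,0]], "twist": [0,0,0,0,0,0,0,0]}' 84
python3 ov.py o9 32,45,60 5,7
```

```text
time: 11.5
tool_pos: [547.3, -231.6, 57.3]
tcp_rot: [3.138, -0.011, -0.53]
contact_force: [0.1, 0.8, -0.4]
grip_width: 61.6
[ 549.87395496 -227.33142711   64.28845221] 11.5
```

View pics/o9.png

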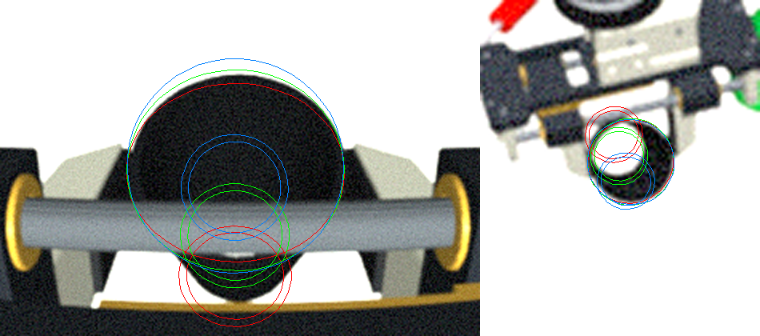

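```bash
python3 -m handwheel '{"translation": [[-0.007,-0.012,0.014],[-0.007,-0.012,0.013],[-0.008,-0.014,0.012],[-0.008,-0.014,0.01],[-0.009,-0.015,0.008],[-0.009,-0.015,0.007],[-0.009,-0.015,0.005],[-0.009,-0.015,0.004]], "twist": [0,0,0,0,0,0,0,0]}' 84
python3 ov.py o10 45,65,90 5,7
```

```text
time: 12.6
tool_pos: [536.8, -249.5, 69.0]
tcp_rot: [3.138, -0.011, -0.53]
contact_force: [-0.7, -0.0, 0.6]
grip_width: 61.5
[ 539.30070957 -245.19679795   75.98019259] 12.6
```

View pics/o10.png

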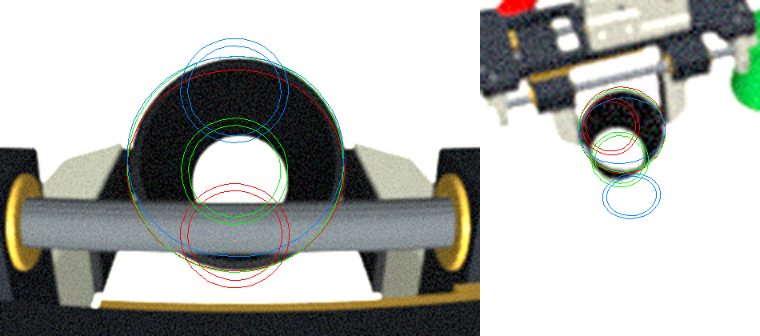

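```bash
python3 -m handwheel '{"translation": [[-0.016,-0.028,0.005],[-0.016,-0.028,0.004],[-0.016,-0.028,0.003],[-0.016,-0.028,0],[-0.016,-0.028,-0.003],[-0.016,-0.028,-0.005],[-0.014,-0.024,-0.006],[-0.01,-0.018,-0.006]], "twist": [0,0,0,0,0,0,0,0]}' 84
python3 ov.py o11 70,80,90 5,7 190,120,300,250
```

```text
time: 13.7
tool_pos: [517.7, -283.5, 68.0]
tcp_rot: [3.138, -0.012, -0.53]
contact_force: [0.7, -0.1, 1.8]
grip_width: 61.5
[ 520.24623874 -279.15510275   75.01320188] 13.7
```

View pics/o11.png

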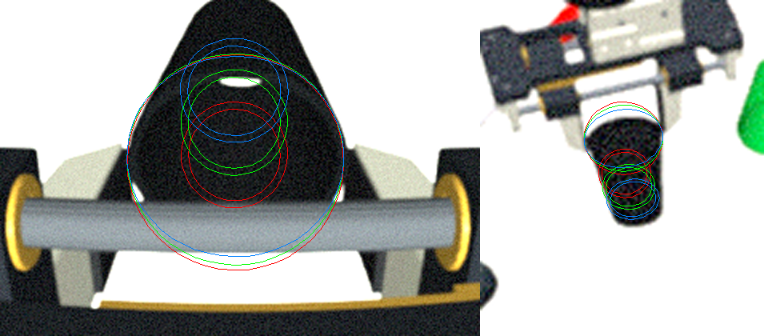

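```bash
python3 ov.py o12 105,115,125 5,5 190,120,300,250
```

```text
[ 520.19246128 -279.17178009   72.95986619] 13.8
```

View pics/o12.png

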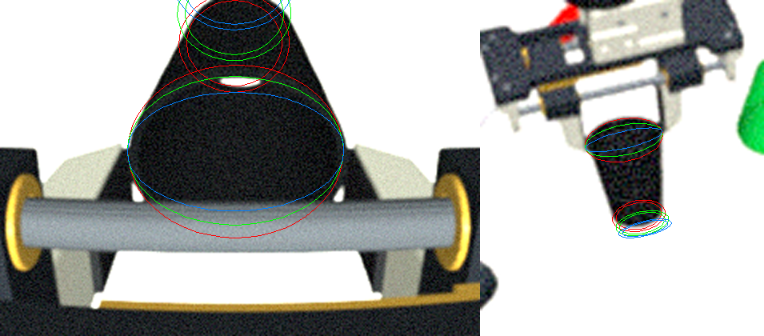

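```bash
python3 -m handwheel '{"translation": [[0.01,0.018,0.005],[0.01,0.018,0.005],[0.01,0.018,0.003],[0.01,0.018,0],[0.01,0.018,0],[0.01,0.018,-0.003],[0.01,0.017,-0.003],[0,0,0]], "twist": [0,0,0,0,0,0,0,0]}' 84
python3 ov.py o13 90,100,110 5,5 190,120,300,250
```

```text
time: 14.9
tool_pos: [529.0, -262.0, 68.5]
tcp_rot: [3.138, -0.01, -0.529]
contact_force: [0.4, 0.4, -0.8]
grip_width: 61.7
[ 531.53861914 -257.67597843   73.53592471] 14.9
```

View pics/o13.png

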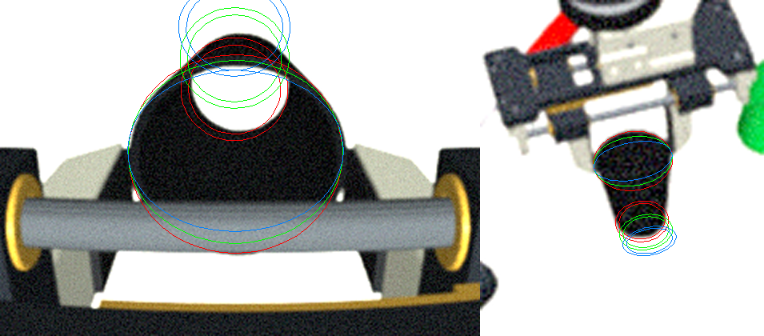

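```bash
python3 -m handwheel '{"translation": [[0,0,0],[0,0,0],[0,0,0],[0,0,0],[0,0,0],[0,0,0],[0,0,0],[0,0,0]], "twist": [0,0,0,0,0,0,0,0]}' 55
python3 ov.py o14 90,100 5,6 190,120,300,250
```

```text
time: 16.0
tool_pos: [529.0, -262.7, 68.9]
tcp_rot: [3.138, -0.011, -0.53]
contact_force: [0.6, 0.0, 0.2]
grip_width: 72.0
[ 531.48805588 -258.3800148    74.85727828] 16.0
```

View pics/o14.png

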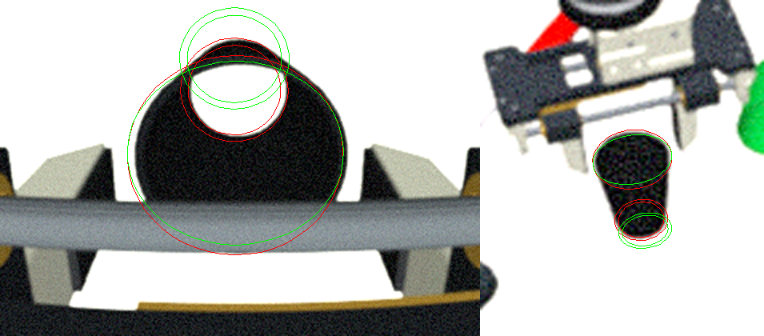

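```bash
python3 - <<'E'
from h import *
c=S0;o=get_obs()
yaw=o['tcp_rot'][2]; jx=np.array([np.cos(yaw),np.sin(yaw),0]); ay=np.array([-jx[1],jx[0],0]); g=o['tool_pos']
print(o['time'])
cc=snap('scene','s15')
im=cv2.imread('pics/s15.png')[130:200,200:300]; im=np.clip(im.astype(float)*2,0,255).astype(np.uint8); k=7;im=cv2.resize(im,None,fx=k,fy=k,interpolation=cv2.INTER_CUBIC)
for dz,col in((-22,(0,0,255)),(-11,(0,255,0)),(0,(255,0,0))):
  for s in(-1,1):
    b=g+s*36*jx+[0,0,dz]; e=s*12*jx
    p=np.array([proj(c,q) for q in [b+9.5*ay,b-9.5*ay,b-9.5*ay+e,b+9.5*ay+e]])
    cv2.polylines(im,[((p-[200,130]+.5)*k).astype(np.int32)],True,col,1)
cv2.imwrite('pics/ov15.png',im)
cw=capture('wrist'); img=cw['img'][:,:,::-1][190:400,140:500]; img=cv2.resize(np.clip(img.astype(float)*2.5,0,255).astype(np.uint8),None,fx=2.2,fy=2.2,interpolation=cv2.INTER_CUBIC)
for dz,col in((-22,(0,0,255)),(-11,(0,255,0)),(0,(255,0,0))):
  for s in(-1,1):
    b=g+s*36*jx+[0,0,dz]; e=s*12*jx
    p=np.array([fproj(cw,q) for q in [b+9.5*ay,b-9.5*ay,b-9.5*ay+e,b+9.5*ay+e]])
    cv2.polylines(img,[((p-[140,190]+.5)*2.2).astype(np.int32)],True,col,1)
cv2.imwrite('pics/ov15w.png',img)
E
```

```text
16.1
```

View pics/ov15.png

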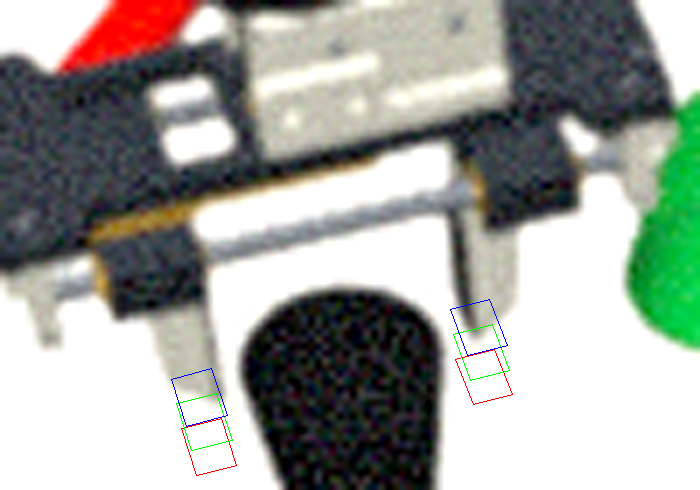

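View pics/ov15w.png

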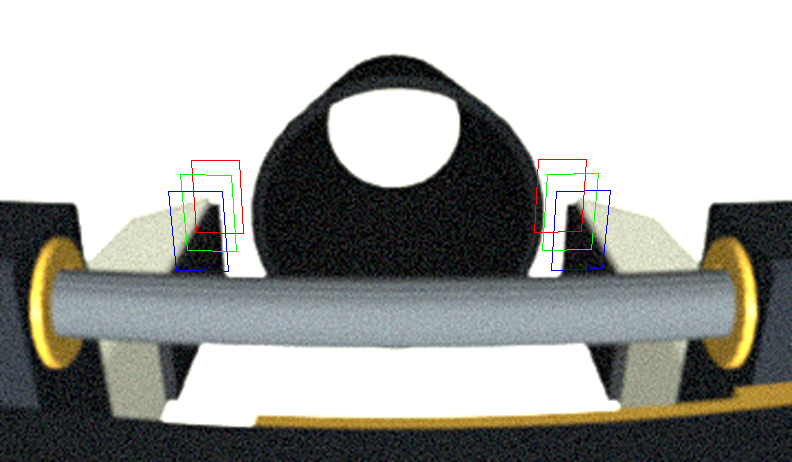

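```bash
python3 -m handwheel '{"translation": [[-0.004,-0.007,0.03],[-0.004,-0.007,0.03],[0,0,0.015],[0,0,0],[0,0,0],[0,0,0],[0,0,0],[0,0,0]], "twist": [0,0,0,0,0,0,0,0]}' 55
python3 -m handwheel '{"translation": [[0,0,0],[0,0,0],[0,0,0],[0,0,0],[0,0,0],[0,0,0],[0,0,0],[0,0,0]], "twist": [0,0,0,0,0,0,0,0]}' 90
python3 ov.py o16 90 0,-5 190,120,300,250
```

```text
time: 17.2
tool_pos: [527.7, -265.0, 81.0]
tcp_rot: [3.138, -0.011, -0.53]
contact_force: [-0.6, 0.8, 0.8]
grip_width: 71.8
time: 18.2
tool_pos: [527.6, -265.0, 80.9]
tcp_rot: [3.138, -0.011, -0.53]
contact_force: [-0.5, -0.2, 0.2]
grip_width: 59.2
[ 527.64756228 -264.9529539    75.92531392] 18.2
```

View pics/o16.png

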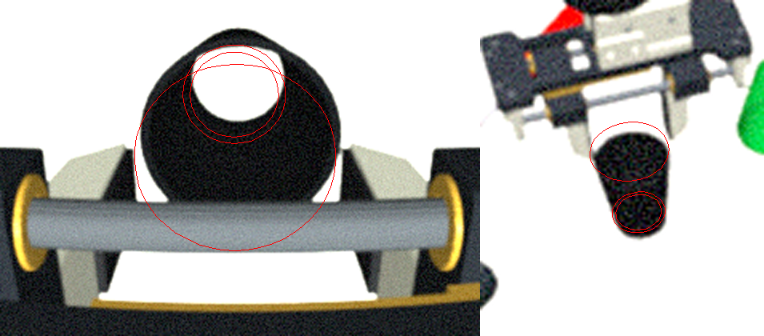

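```bash
python3 -m handwheel '{"translation": [[0,0,0],[0,0,0],[0.008,0.014,0],[0.008,0.014,0],[0,0,-0.03],[0,0,-0.03],[0,0,-0.03],[0,0,-0.01]], "twist": [0,0,0,0,0,0,0,0]}' 50
python3 ov.py o17 90 0,9 190,120,300,250
```

```text
time: 19.3
tool_pos: [530.1, -260.2, 64.6]
tcp_rot: [3.138, -0.01, -0.53]
contact_force: [1.2, 0.2, -0.5]
grip_width: 73.7
[ 530.09991969 -260.24836031   73.6274214 ] 19.3
```

View pics/o17.png

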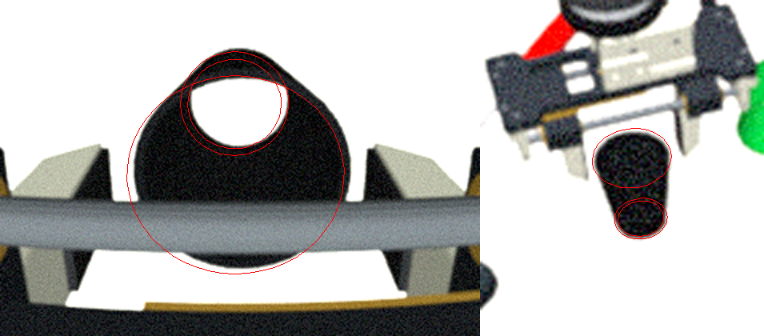

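```bash
python3 -m handwheel '{"translation": [[0,0,0],[0,0,0],[0,0,0],[0,0,0],[0,0,0],[0,0,0],[0,0,0],[0,0,0]], "twist": [0,0,0,0,0,0,0,0]}' 95
python3 -m handwheel '{"translation": [[0,0,0.03],[0,0,0.06],[0,0,0.1],[0,0,0.12],[0,0,0.12],[0,0,0.1],[0,0,0.06],[0,0,0.03]], "twist": [0,0,0,0,0,0,0,0]}' 95
python3 ov.py o18 90 0,10.4 160,60,330,250
```

```text
time: 20.4
tool_pos: [530.3, -260.4, 65.1]
tcp_rot: [3.138, -0.011, -0.53]
contact_force: [0.7, -0.6, -0.3]
grip_width: 60.0
time: 21.4
tool_pos: [530.7, -260.7, 166.3]
tcp_rot: [3.138, -0.014, -0.53]
contact_force: [-0.3, 0.4, -1.0]
grip_width: 60.2
[ 530.73631185 -260.69016111  176.728435  ] 21.4
```

View pics/o18.png

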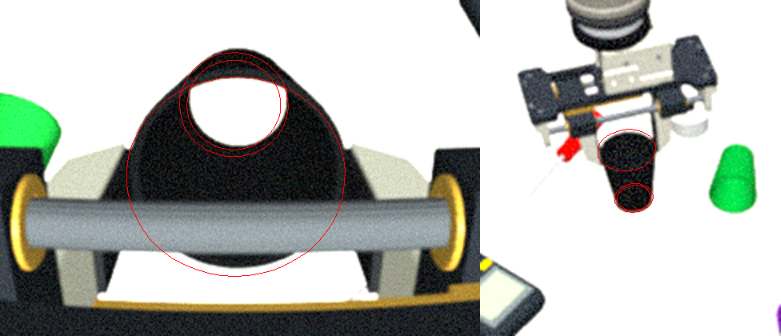

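```bash
python3 -m handwheel '{"translation": [[-0.005,0.06,0],[-0.01,0.16,0],[-0.015,0.26,0.01],[-0.015,0.32,0.01],[-0.015,0.32,0.01],[-0.01,0.28,0.01],[-0.01,0.22,0],[0,0.1,0]], "twist": [0,0,0,0,0,0,0,0]}' 95
python3 - <<'E'
from h import *
o=get_obs();print(o['tool_pos'],o['time'],o['grip_width'])
c=snap('wrist','w19'); print(c['world_from_camera'].round(3).tolist())
for n in ['twin','twin_rim','small_cone']:
    print(n,[(round(d['score'],2),w(c,d['position']).round(1).tolist()) for d in spot_point('wrist',n)[:4]])
c=snap('scene','s19')
for n in ['twin','twin_rim','cone','cone_rim']:
    print(n,[(round(d['score'],2),w(c,d['position']).round(1).tolist()) for d in spot_point('scene',n)[:4]])
E
```

```text
time: 22.5
tool_pos: [511.9, 14.4, 168.2]
tcp_rot: [3.139, -0.005, -0.528]
contact_force: [-0.2, -0.1, -0.1]
grip_width: 60.1
[511.91794756  14.37996506 168.24070948] 22.5 60.05112751509403
[[0.864, 0.487, 0.129, 547.063], [-0.503, 0.833, 0.23, 74.617], [0.004, -0.263, 0.965, 331.14], [0.0, 0.0, 0.0, 1.0]]
twin [(0.76, [519.0, -24.1, 0.5]), (0.41, [526.5, 209.5, 3.5])]
twin_rim [(0.83, [520.6, 105.8, 74.8])]
small_cone [(0.95, [525.0, 211.6, 1.0])]
twin [(0.71, [708.0, -376.4, -4.9]), (0.56, [519.8, 108.4, -0.8]), (0.56, [518.7, -20.2, 0.6])]
twin_rim [(0.94, [520.7, 106.0, 77.6]), (0.92, [519.9, -20.6, 73.9])]
cone [(0.86, [513.2, 13.3, 104.9]), (0.59, [422.8, -97.3, 20.9]), (0.57, [349.5, -270.9, 23.4])]
cone_rim [(0.79, [409.4, -222.4, 29.1]), (0.72, [516.9, 14.9, 178.0]), (0.56, [357.2, -117.7, 26.6])]
```

View pics/w19.png

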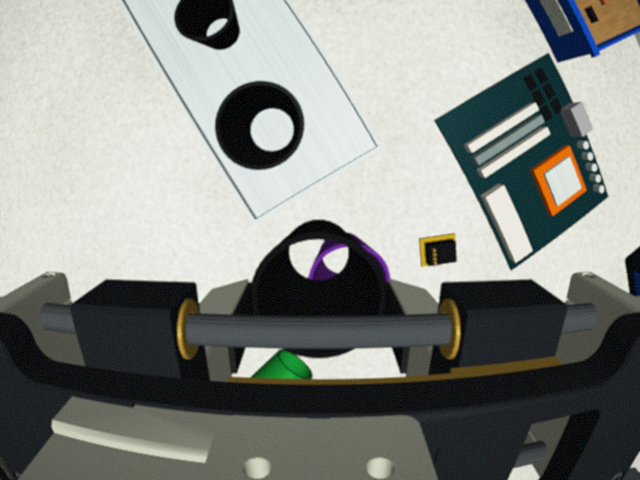

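View pics/s19.png

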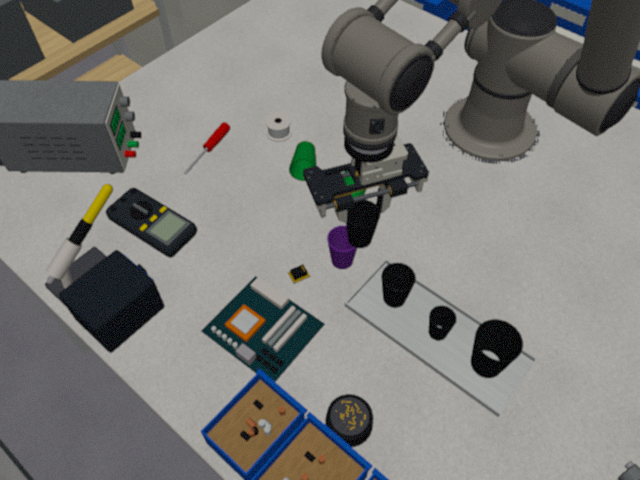

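```bash
python3 - <<'E'
from h import *
o=get_obs(); cw=snap('wrist','w20'); cs=snap('scene','s20')
up=lambda x: conepts(np.array([x[0],x[1],3.]),[0,0,1])
import h
h.proj0=proj
wi=cv2.imread('pics/w20.png'); si=cv2.imread('pics/s20.png')
bw=(205,70,315,180); bs=(375,255,420,312)
hw=maskfrom(wi,bw,75); hs=maskfrom(si,bs)
h.proj=lambda c,P: fproj(c,P) if c is cw else h.proj0(c,P)
for obs in ([(cw,hw,bw)],[(cs,hs,bs)],[(cw,hw,bw),(cs,hs,bs)]):
    print('twin',fit(obs,up,[519,106]))
# overlay
yaw=o['tcp_rot'][2]; jx=np.array([np.cos(yaw),np.sin(yaw),0]); ay=np.array([-jx[1],jx[0],0])
im=wi[190:340,200:440]; k=3.3; im=cv2.resize(np.clip(im.astype(float)*3,0,255).astype(np.uint8),None,fx=k,fy=k,interpolation=cv2.INTER_CUBIC)
for (l,a,hh,tx,ty),col in (((0,0,10.4,0,0),(0,0,255)),((1.5,0,10.4,0,0.04),(0,255,0))):
    G=o['tool_pos']+l*jx+a*ay+[0,0,hh]; z=np.array([0,0,1])+tx*jx+ty*ay; z/=np.linalg.norm(z)
    for cc,r in((G,31),(G,28),(G-75*z,21.8),(G-75*z,18.8)):
        p=np.array([fproj(cw,q) for q in circ(cc,z,r)]); cv2.polylines(im,[((p-[200,190]+.5)*k).astype(np.int32)],True,col,1)
cv2.imwrite('pics/o20.png',im)
E
```

```text
twin (array([519.94289589, 107.84505081]), np.float64(0.06587091891604817))
twin (array([518.59877586, 107.2928648 ]), np.float64(0.10060988492471513))
twin (array([519.66760254, 107.78253174]), np.float64(0.16902536670838078))
```

View pics/o20.png

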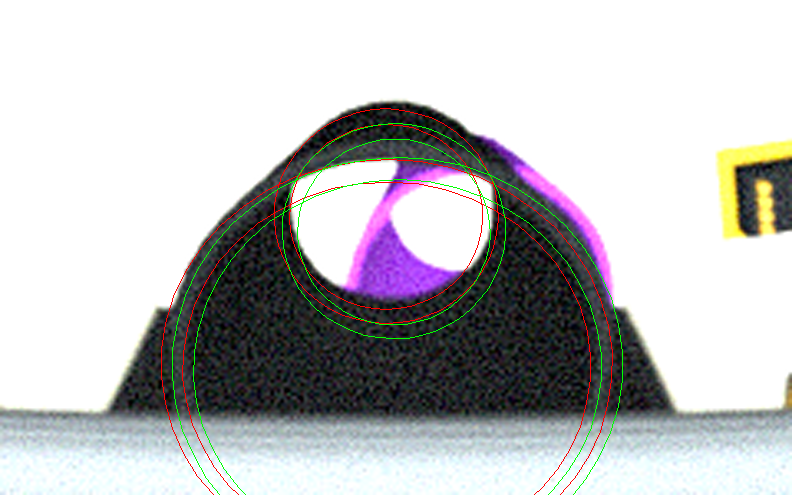

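```bash
python3 - <<'E'
from h import *
from scipy.optimize import least_squares
o=get_obs(); cw=capture('wrist')
yaw=o['tcp_rot'][2]; jx=np.array([np.cos(yaw),np.sin(yaw),0]); ay=np.array([-jx[1],jx[0],0])
obs=[(75,28,[(395,158),(310,175),(480,172)]),(0,21.8,[(395,101),(360,107),(430,108)]),(0,18.8,[(390,298),(291,215),(492,215),(330,275)]),(75,31,[(178,280)])]
def circs(p):
    l,a,hh,ty,tx=p; G=o['tool_pos']+l*jx+a*ay+[0,0,hh]; z=np.array([0,0,1])+tx*jx+ty*ay; z/=np.linalg.norm(z)
    return {(L,r):np.array([fproj(cw,q) for q in circ(G-(75-L)*z,z,r)]) for L,r,_ in obs}
def res(p):
    C=circs(p); R=[]
    for L,r,pts in obs:
        c=C[(L,r)]; t=np.linspace(0,48,1500); c=np.c_[np.interp(t,range(49),c[:,0]),np.interp(t,range(49),c[:,1])]
        for u in pts:
            q=np.array(u)/3.3+[200,190]-.5; R.append(np.min(np.hypot(*(c-q).T)))
    return np.r_[R,(p[2]-9)/8, p[4]/.03,p[3]/.1]
for p0 in([1,0,9,0,0],[1,5,6,.05,0]):
    s=least_squares(res,p0,diff_step=1e-3); print(s.x.round(3),s.cost.round(2),res(s.x).round(1))
print(get_obs()['time'])
E
```

```text
[ 1.007e+00  2.860e+00  9.093e+00  1.900e-02 -2.000e-03] 3.59 [ 0.3  0.3  0.6  0.4  0.7  0.5  0.9  1.6  1.2  0.9  0.5  0.  -0.1  0.2]
[ 1.078e+00  3.038e+00  9.860e+00  1.900e-02 -2.000e-03] 3.56 [ 0.3  0.2  0.6  0.4  0.7  0.6  1.   1.6  1.   1.   0.4  0.1 -0.1  0.2]
23.1
```

```bash
python3 -m handwheel '{"translation": [[0.005,0.04,0],[0.007,0.08,0],[0.007,0.12,0],[0.007,0.13,0],[0.007,0.12,0],[0.006,0.08,0],[0,0.04,0],[0,0,0]], "twist": [0,0,0,0,0,0,0,0]}' 95
python3 - <<'E'
from h import *
o=get_obs(); cw=snap('wrist','w21'); cs=snap('scene','s21'); print(o['tool_pos'])
im=cv2.imread('pics/s21.png')[190:320,330:460]; cv2.imwrite('pics/s21c.png',cv2.resize(np.clip(im.astype(float)*3,0,255).astype(np.uint8),None,fx=4,fy=4,interpolation=cv2.INTER_CUBIC))
E
```

```text
time: 24.1
tool_pos: [518.8, 110.8, 168.3]
tcp_rot: [3.14, -0.006, -0.53]
contact_force: [-1.1, -0.8, -0.4]
grip_width: 60.3
[518.75344057 110.83116291 168.30265738]
```

View pics/w21.png

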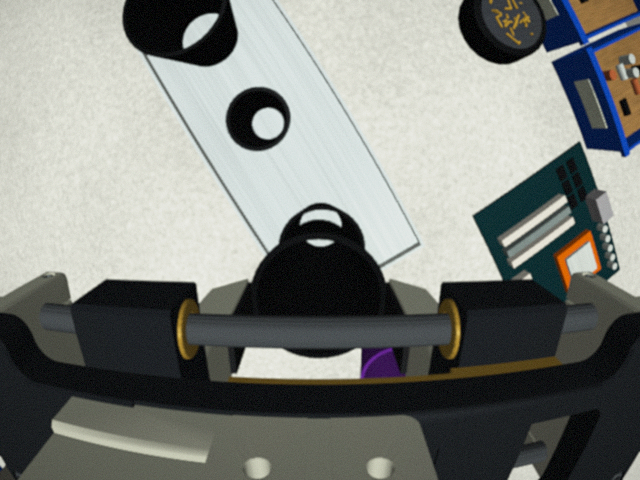

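View pics/s21c.png

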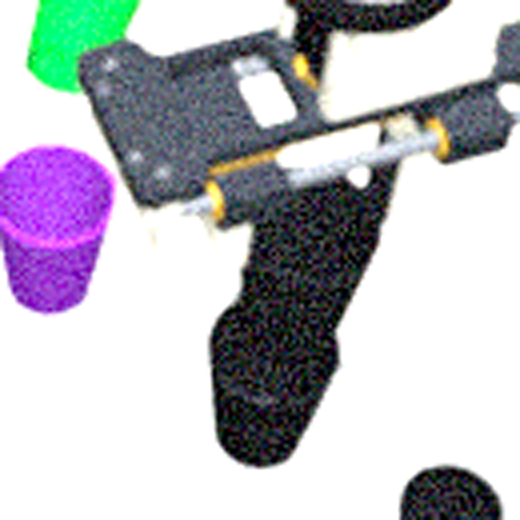

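```bash
python3 -m handwheel '{"translation": [[-0.003,-0.01,-0.02],[-0.002,-0.01,-0.03],[-0.002,-0.009,-0.03],[0,0,-0.03],[0,0,-0.02],[0,0,-0.01],[0,0,0],[0,0,0]], "twist": [0,0,0,0,0,0,0,0]}' 95
python3 - <<'E'
from h import *
import h
o=get_obs(); cw=snap('wrist','w22'); cs=snap('scene','s22'); print(o['tool_pos'],o['contact_force'])
yaw=o['tcp_rot'][2]; jx=np.array([np.cos(yaw),np.sin(yaw),0]); ay=np.array([-jx[1],jx[0],0])
outs=[]
for P,c,f,box,k in((fproj,cw,'w22',[230,180,410,320],2.4),(proj,cs,'s22',[350,200,450,320],2.8)):
    im=cv2.imread(f'pics/{f}.png')[box[1]:box[3],box[0]:box[2]]; im=cv2.resize(np.clip(im.astype(float)*4,0,255).astype(np.uint8),None,fx=k,fy=k,interpolation=cv2.INTER_CUBIC)
    G=o['tool_pos']+1.05*jx+2.95*ay+[0,0,9.7]; z=np.array([0,0,1])+.019*ay; T=np.array([519.4,107.7,3.]); Z=np.array([0,0,1.])
    for cc,r,zz,col in((G,31,z,(0,0,255)),(G-75*z,21.8,z,(0,0,255)),(T+75*Z,31,Z,(0,255,0)),(T+75*Z,28,Z,(0,255,0)),(T,21.8,Z,(0,255,0))):
        p=np.array([P(c,q) for q in circ(cc,zz,r)]); cv2.polylines(im,[((p-box[:2]+.5)*k).astype(np.int32)],True,col,1)
    outs.append(im)
outs=[o_[:336] for o_ in outs]; cv2.imwrite('pics/o22.png',np.hstack(outs))
print('cone origin-twin', (G-75*z-T).round(1))
E
```

```text
time: 25.2
tool_pos: [517.7, 104.0, 145.6]
tcp_rot: [3.139, -0.005, -0.533]
contact_force: [-0.3, 0.2, 0.1]
grip_width: 60.2
[517.68376384 104.02882453 145.55871463] [-0.28750551  0.24129196  0.08588164]
cone origin-twin [-0.  -2.9 77.3]
```

View pics/o22.png

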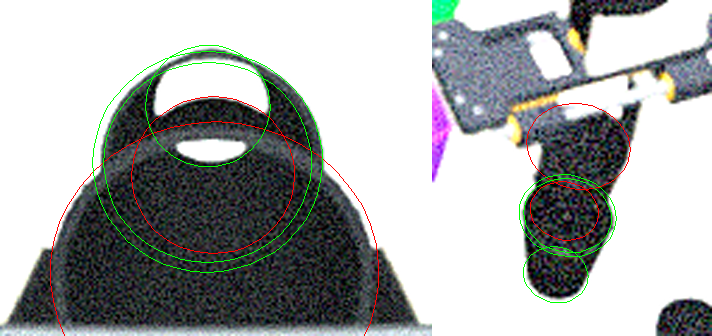

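```bash
python3 -m handwheel '{"translation": [[0.003,0.003,-0.01],[0,0,-0.02],[0,0,-0.03],[0,0,-0.04],[0,0,-0.04],[0,0,-0.03],[0,0,-0.02],[0,0,0]], "twist": [0,0,0,0,0,0,0,0]}' 95
cat > o2.py <<'E'
import sys
from h import *
n=sys.argv[1]; T=np.array([float(sys.argv[2]),float(sys.argv[3]),3.])
o=get_obs(); cw=capture('wrist'); cs=capture('scene'); print(o['time'],o['tool_pos'].round(1),o['contact_force'].round(1))
yaw=o['tcp_rot'][2]; jx=np.array([np.cos(yaw),np.sin(yaw),0]); ay=np.array([-jx[1],jx[0],0])
outs=[]
for P,c,box,k in((fproj,cw,[230,180,410,320],2.4),(proj,cs,[350,200,450,320],2.8)):
    im=c['img'][:,:,::-1][box[1]:box[3],box[0]:box[2]]; im=cv2.resize(np.clip(im.astype(float)*4,0,255).astype(np.uint8),None,fx=k,fy=k,interpolation=cv2.INTER_CUBIC)
    G=o['tool_pos']+1.05*jx+2.95*ay+[0,0,9.7]; z=np.array([0,0,1])+.019*ay; Z=np.array([0,0,1.])
    for cc,r,zz,col in((G,31,z,(0,0,255)),(G-75*z,21.8,z,(0,0,255)),(T+75*Z,31,Z,(0,255,0)),(T+75*Z,28,Z,(0,255,0)),(T,21.8,Z,(0,255,0))):
        p=np.array([P(c,q) for q in circ(cc,zz,r)]); cv2.polylines(im,[((p-box[:2]+.5)*k).astype(np.int32)],True,col,1)
    outs.append(im[:336])
cv2.imwrite(f'pics/{n}.png',np.hstack(outs))
print('cone origin-twin', (G-75*z-T).round(1))
E
python3 o2.py o23 520.2 105.7
```

```text
time: 26.3
tool_pos: [517.9, 104.5, 114.7]
tcp_rot: [3.139, -0.005, -0.533]
contact_force: [0.1, -1.1, -0.4]
grip_width: 60.1
26.3 [517.9 104.5 114.7] [ 0.1 -1.1 -0.4]
cone origin-twin [-0.6 -0.4 46.4]
```

View pics/o23.png

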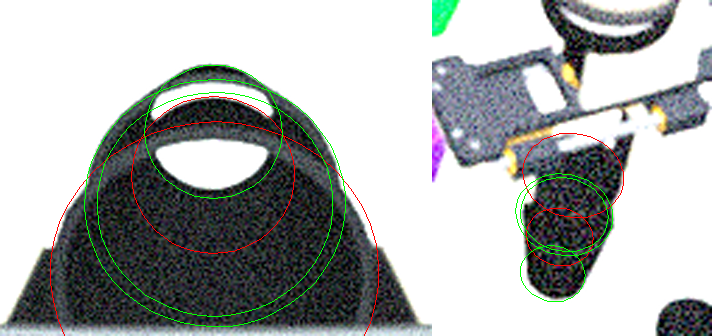

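```bash
python3 -m handwheel '{"translation": [[0.002,0.002,-0.01],[0,0,-0.02],[0,0,-0.02],[0,0,-0.02],[0,0,-0.015],[0,0,-0.01],[0,0,-0.005],[0,0,0]], "twist": [0,0,0,0,0,0,0,0]}' 95
python3 o2.py o24 520.2 105.7
```

```text
time: 27.4
tool_pos: [518.6, 104.9, 99.3]
tcp_rot: [3.139, -0.006, -0.533]
contact_force: [-0.1, -0.0, -0.6]
grip_width: 60.2
27.4 [518.6 104.9  99.3] [-0.1 -0.  -0.6]
cone origin-twin [ 0.1 -0.1 31. ]
```

View pics/o24.png

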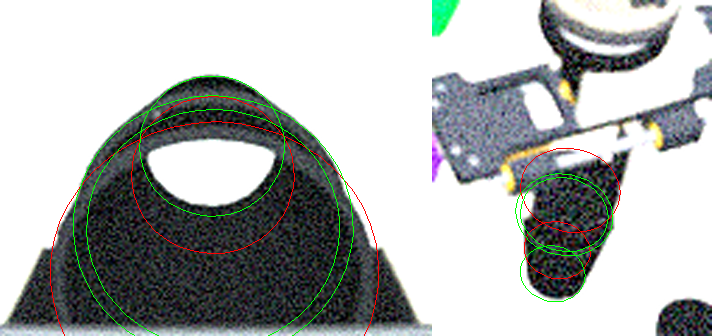

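```bash
python3 -m handwheel '{"translation": [[0,0,-0.007],[0,0,-0.006],[0,0,-0.006],[0,0,-0.005],[0,0,0],[0,0,0],[0,0,0],[0,0,0]], "twist": [0,0,0,0,0,0,0,0]}' 95
```

```text
time: 28.5
tool_pos: [518.7, 105.0, 95.6]
tcp_rot: [3.14, -0.006, -0.533]
contact_force: [0.1, -0.3, -0.9]
grip_width: 59.9
```

```bash
python3 -m handwheel '{"translation": [[0,0,0],[0,0,0],[0,0,0],[0,0,0],[0,0,0],[0,0,0],[0,0,0],[0,0,0]], "twist": [0,0,0,0,0,0,0,0]}' 45
python3 o2.py o25 520.2 105.7
```

```text
time: 29.5
tool_pos: [519.0, 104.9, 95.9]
tcp_rot: [3.14, -0.007, -0.533]
contact_force: [0.6, 0.1, 0.5]
grip_width: 75.7
29.5 [519.  104.9  95.9] [0.6 0.1 0.5]
cone origin-twin [ 0.4 -0.  27.6]
```

View pics/o25.png

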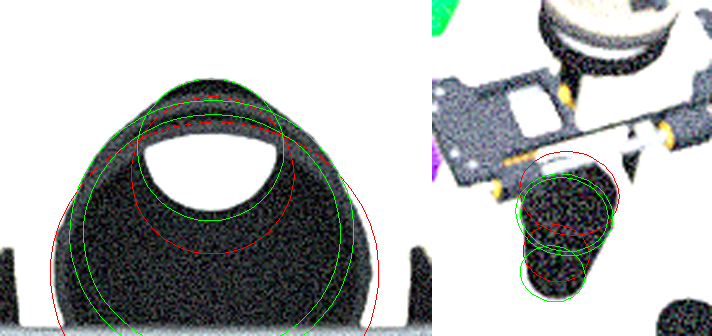

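```bash
python3 -m handwheel '{"translation": [[0,0,0],[0,0,0],[0,0,0.02],[0,0,0.05],[0,0,0.1],[0,0,0.15],[0,0,0.2],[0,0,0.25]], "twist": [0,0,0,0,0,0,0,0]}' 0
python3 -m handwheel '{"translation": [[-0.1,-0.1,0.1],[-0.2,-0.25,0.1],[-0.2,-0.3,0],[-0.2,-0.3,0],[-0.2,-0.3,0],[-0.1,-0.3,0],[0,-0.2,0],[0,0,0]], "twist": [0,0,0,0,0,0,0,0]}' 0
python3 - <<'E'
from h import *
import h
o=get_obs(); print(o['tool_pos'],o['time'])
ct=snap('top','t26'); cs=snap('scene','s26')
for cam,c in(('top',ct),('scene',cs)):
  for n in ['cone','cone_rim','twin','twin_rim','small_cone','big_cone']:
    print(cam,n,[(round(d['score'],2),w(c,d['position']).round(1).tolist()) for d in spot_point(cam,n)[:4]])
outs=[]
for c,box,k in((ct,[190,210,300,300],3.6),(cs,[350,200,450,320],2.8)):
    im=c['img'][:,:,::-1][box[1]:box[3],box[0]:box[2]]; im=cv2.resize(np.clip(im.astype(float)*3,0,255).astype(np.uint8),None,fx=k,fy=k,interpolation=cv2.INTER_CUBIC)
    Z=np.array([0,0,1.]); T=np.array([518.8,107.,3.])
    for cc,r,col in((T+[0,0,99.7],31,(0,0,255)),(T+75*Z,31,(0,255,0)),(T,21.8,(0,255,0))):
        p=np.array([proj(c,q) for q in circ(cc,Z,r)]); cv2.polylines(im,[((p-box[:2]+.5)*k).astype(np.int32)],True,col,1)
    outs.append(im[:324])
cv2.imwrite('pics/o26.png',np.hstack(outs))
E
```

```text
time: 30.6
tool_pos: [517.6, 104.8, 216.2]
tcp_rot: [3.138, -0.004, -0.533]
contact_force: [-0.1, -0.6, 0.4]
grip_width: 91.6
time: 31.6
tool_pos: [364.6, -164.3, 260.5]
tcp_rot: [-3.14, -0.026, -0.531]
contact_force: [0.3, 0.6, 0.1]
grip_width: 91.9
[ 364.5908313  -164.32333485  260.45105776] 31.6
top cone [(0.74, [421.8, -94.1, 24.0]), (0.64, [518.4, 107.5, 29.3])]
top cone_rim [(0.8, [349.8, -117.8, 30.1]), (0.64, [523.1, 106.9, 102.1])]
top twin [(0.92, [520.3, -24.1, -0.7]), (0.5, [492.4, -448.1, 2.0]), (0.41, [515.9, 107.2, 28.4])]
top twin_rim [(0.93, [516.5, -22.6, 72.9]), (0.49, [518.6, 104.7, 77.0])]
top small_cone [(0.65, [528.2, 208.2, 4.9])]
top big_cone [(0.55, [518.4, 311.5, 3.9])]
scene cone [(0.83, [423.7, -94.8, 18.8]), (0.81, [517.9, 108.7, 25.3]), (0.56, [347.4, -270.2, 23.0])]
scene cone_rim [(0.96, [357.4, -118.7, 27.4]), (0.94, [411.4, -223.8, 26.5]), (0.81, [521.9, 107.5, 106.9])]
scene twin [(0.94, [519.3, -26.2, 0.1]), (0.92, [522.1, 104.1, -2.9]), (0.24, [488.5, -443.4, 1.6])]
scene twin_rim [(0.92, [516.9, -24.5, 72.1])]
scene small_cone [(0.95, [528.5, 210.6, 3.2])]
scene big_cone [(0.67, [517.7, 313.1, 3.5])]
```

View pics/o26.png

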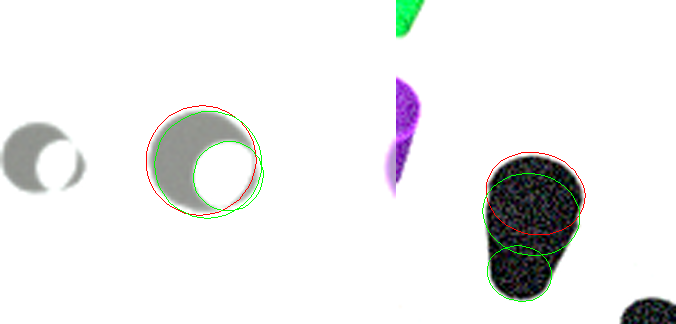

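View pics/t26.png

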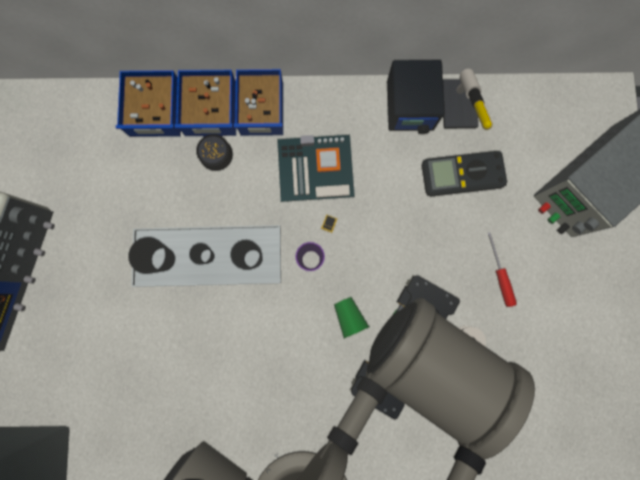

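```bash
python3 - <<'E'
from h import *
ti=cv2.imread('pics/t26.png'); si=cv2.imread('pics/s26.png')
bs=(365,230,420,315); bt=(225,230,275,280)
hs=maskfrom(si,bs); ht=maskfrom(ti,bt)
m=lambda x: np.vstack([conepts(np.array([x[0],x[1],3.]),[0,0,1]),conepts(np.array([x[0],x[1],3+10*x[2]]),[0,0,1])])
for obs in ([(S0,hs,bs)],[(S0,hs,bs),(T0,ht,bt)]):
    print(fit(obs,m,[518.6,107.5,2.2]))
E
```

```text
(array([516.61156412, 106.3243316 ,   1.76124019]), np.float64(0.031028814866995404))
(array([517.77823722, 106.9373049 ,   1.87197536]), np.float64(0.23289517630224543))
```

```bash
python3 - <<'E'
from h import *
S={'a':('scene0.png',(375,250,420,315)),'b':('s26.png',(365,230,420,315))}
for thr in (75,100,125):
  for k,(f,b) in S.items():
    hs=maskfrom(cv2.imread('pics/'+f),b,thr)
    m=lambda x: np.vstack([conepts(np.array([x[0],x[1],3.]),[0,0,1])[:49],conepts(np.array([x[0],x[1],3+10*x[2]]),[0,0,1])[49:]])
    x,c=fit([(S0,hs,b)],m,[518.6,107.5,1. if k=='b' else 0.3]); print(thr,k,x.round(2),round(c,3), hs.min(0),hs.max(0))
E
```

```text
75 a [516.79 106.68  -0.72] 0.04 [382. 263.] [415. 307.]
75 b [517.53 106.82   1.88] 0.025 [382. 255.] [416. 307.]
100 a [ 5.1775e+02  1.0759e+02 -3.8000e-01] 0.075 [381. 261.] [419. 307.]
100 b [518.4  107.08   2.11] 0.081 [381. 255.] [419. 307.]
125 a [5.1926e+02 1.0764e+02 1.1000e-01] 0.156 [375. 261.] [419. 307.]
125 b [520.1  107.97   2.51] 0.24 [365. 255.] [419. 308.]
```

```bash
python3 -c "
from plant import *
print(close_job())"
```

```text
the job is handed in; nothing more can be done
None
```

The tipped cone now rests loosely, mouth up, in its twin in the tray. I handed the job in at about 31.7 s of the 54 s allowed, and no verdict was reported.

**How it went**
- **Standing it up:** I pinched the cone lightly by its wide rim. While the narrow end pivoted on the bench, I walked the gripper along an arc. It overshot vertical by about 20° once, so I moved back, then let go. The next picture showed it upright and clear of both pads.
- **Placing it:** I took it by the rim again from above and carried it over the purple look-alike. I lowered it into the twin in small steps and released it about 2–3 mm above its resting height. The force reading stayed at noise level throughout.

**Last checks**
- **Seat height:** Comparing the twin's silhouette before and after put the cone 24–26 mm above it (target 24–25.5 mm).
- **Alignment:** No tilt or sideways offset showed in the last pictures. The twin, the small cone and the large cone were found within a few millimetres of their first positions, and the robot was clear of everything.
- **The rest of the bench:** I checked this by eye in the last top picture only, where the arm hid the solder reel and one green cone.

**Checks that failed or disagreed**
- **Fingertip length:** In both cameras the fingertips ended near the TCP, not 22 mm ahead of it. A trial close with the TCP 6 mm above the rim missed the cone, so I regrasped lower.
- **Height fit:** The first fit of the seat height read only 18–19 mm. The same fit gave wrong heights for the twin standing alone, so I used the before-and-after difference instead.

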